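# Drive a gib key tight into a coupling hub

## Robot

A 6-joint arm with a two-finger parallel gripper is mounted at the origin on the work surface. World frame = base frame: x ahead of the robot, y to its left, z up, the work surface at z = 0. Lengths are in m, angles in rad, forces in N, time in s.
With the tool pointing down it reaches from about 0.325 to 0.775 m from the base axis. Payload 5.5 kg.
Tool frame: the origin (TCP) lies on the centre line of the jaws, within the pads' length; the fingertips stand 25 mm ahead of it and the grasp point (between the pads) lies 6 mm ahead of it (robot.tips_ahead is the distance from the TCP to the fingertips, in m); y points along the fingers, x is the direction in which the jaws open and shut, and the axes are right-handed (so a half turn about y gives the same grasp; the last joint's range is limited). The gripper opens to 85 mm and grips with 20 to 120 N. Pads are 22 mm wide; open, the fingers measure 114 mm over their backs; the gripper's body (76 mm by 85 mm) begins 54 mm behind the grasp point. The pads swing forward as they close: fully open they stand 13 mm farther back than shut.
Start: joints at [-1.265, 0.091, 1.231, -0, 1.82, -0.057], TCP at [0.213, -0.561, 0.256] pointing down, gripper open.
Joint ranges: [-2.87, 2.87], [-0.86, 2.18], [0.17, 2.46], [-1.51, 4.65], [0.06, 2.69], [-2.65, 2.65]. Speed limits (rad/s): [2.57, 2.57, 3.01, 3.14, 3.14, 3.14].

## Interface

Orientations are given as a unit quaternion [x, y, z, w].
In Python, from rig import robot gives the robot as it stands.
- The arm moves only by the tool carry_out, never from a script. Its argument "commands" is a list of rows, each an object of numbers: "ax", "ay", "az": the turn, a rotation vector about the tool's x, y, z in degrees; "dx", "dy", "dz": the shift along the tool's x, y, z in m; "claw": the opening, from 0 (shut) to 1 (fully open). In form: [{"ax": .., "ay": .., "az": .., "dx": .., "dy": .., "dz": .., "claw": ..}, ...]. A call has 1 to 5 rows; each row is the pose to reach, as a shift and turn from the pose commanded when the call began, along the tool's axes at that moment; what a row does not reach only later rows make up. A row lasts 1/10 s, in which the tool goes at most 50 mm and 8.59 degrees, less where a joint would pass 70% of its speed; a pose out of reach is approached as far as the arm can. A call with a gripper value outside its range is refused whole. The fingers move at their own pace and stop on an object; the grip force is fixed at half the most. Time passes only in rows, so rows that repeat a pose let the fingers close. It gives the time, the measured TCP pose, the force and the opening at its end, in the units of the state.
- robot.observe(): the state, without advancing time (a new reading comes with each control period).
- robot.camera(name): name is "side" or "top"; returns the picture (480x640x3 uint8, red, green, blue); there is no depth.
- robot.calibration(name): a dict with "mtx" (3x3 intrinsics, pixels), "rvec" (rotation vector, rad) and "tvec" (3), from world to camera coordinates, as OpenCV has them. Camera axes: x right, y down, z forward; pixel columns grow to the right and rows downward; lengths in m; the calibration is good to about 2 mm. A picture is of the moment at which its call begins. calibration takes no time and is no camera call.
- robot.sign_off(): hands the job in, once; it reports no verdict.
The state is a dict: "clock": time; "qpos": joint angles; "joint_velocities": joint speeds; "joint_torque": joint torques, N m; "tool_pos": TCP position; "tcp_rot": TCP orientation; "ft_force": force on the tool from outside, world axes, zero at the start; "torque": the same for the moment, N m; "finger_gap": finger opening in m.
Only numpy, scipy, OpenCV 4.12 (cv2) and the standard library are available. Lean on these libraries where they do the work, as an engineer would, in place of code of your own. Each camera call takes 0.05 s, during which the arm holds its last target.

## Task

Fit the gib key to the coupling hub: lay it in the shaft's keyseat with its thin end towards the hub, let go of it, then push or tap on its head until it is wedged tight between shaft and hub and stays so by itself. How deep it goes differs from hub to hub, so go by feel: snug as from a firm push of about 20 N, and never forced with more than 35 N. Leave the other things on the bench where they lie.

Things in the scene. Friction and masses are not known exactly. Their poses are not given: they have to be found in the camera images.
- fixture: Fixed: a steel shaft (50 mm diameter, 210 mm long, axis 78 mm up) lying level in two V-blocks on a green base plate 240 x 100 x 12 mm, with a coupling hub on it. Origin: middle of the plate's underside; x runs along the shaft from its free end (x -105 mm) to the hub (x 17 to 67 mm), z up. A key groove runs along the shaft's top.
- seat_end (a point): Keyseat floor, on its centre line, at the shaft's free end (fixture x -105, z 96 mm); axes as the fixture's. The keyseat is a flat-bottomed groove along the whole top of the shaft, 23 mm wide at the floor, 3.4 mm deep, its flanks leaning outwards. 122 mm of it lie open before the hub.
- mouth (a point): Keyseat floor at the hub's front face, where the key enters (fixture x 17, z 96 mm); axes as the fixture's, +x into the hub. The gap here is 25 mm wide and 17.5 mm high, give or take 1.1 mm from hub to hub, so the key binds with 53 to 79 mm of it inside. Until then it slides freely (1 to 5 N); then the push needed rises steeply, to 20 N within 1 to 2 mm.
- hub_top (a point): Highest point of the hub, on the rim of its flange (fixture x 58, z 134 mm). Hub: 50 mm long, barrel 90 mm diameter, then a bolted flange 112 mm diameter at the far end (fixture x 49 to 67 mm). Its keyway goes right through above the keyseat; the roof slopes down away from the mouth, 1 in 12 like the key. A key driven tight stays by friction.
- gib_key: The gib key: plain steel bar 110 mm long, 20 mm wide, about 0.33 kg, flat underneath, with a raised head. Origin: middle of its underside; x points to the thin end, z up. Head: x -55 to -35 mm, 34 mm high, full width, its end face flat. Tapered part: x -35 to 55 mm, 19.5 mm high at the head, 12 mm at the thin end. It lies flat on the bench, left or right of the fixture, where the plain key lies on the other side.
- key_mid (a point): On the gib key at its centre of mass, 10 mm from its origin towards the head (x -10), 9 mm above its underside; axes as the key's. Sides there are flat and 20 mm apart: a good grasp.
- key_tip (a point): On the gib key: middle of the thin end's bottom edge (x 55, z 0); axes as the key's.
- key_head (a point): On the gib key: centre of the head's end face, the face to push on (x -55, 17 mm above the underside); axes as the key's.
- plain_key: Bystander: plain parallel key, steel bar 105 x 18 x 14 mm without head or taper. Origin: middle of its underside.
- collar: Bystander: steel ring, 68 mm diameter, 22 mm high.
- spanner: Bystander: spanner 190 mm long, lying flat.
- spacer: Bystander: flat ring, 90 mm diameter, 14 mm high.
- mallet: Bystander: hammer 270 mm long, lying flat.
Things that resemble listed ones, but are neither listed nor needed, are in the scene too. What is shaped like the gib_key but blue, red or turquoise is not meant.

How it is judged:
By the outcome, as a careful person would: the job done as asked, in the order asked, and still so for the second after the job is handed in, with the robot touching nothing.
It also fails if it takes over 58 s, if anything falls off the work surface, if the arm or the gripper's body presses on something with over 40 N, if the wrist force passes 120 N, or if a joint passes its speed limit or range.

## Working session

There is one attempt and no reset: what is moved stays moved. The work goes in short steps, Python scripts to look and compute and a tool call to move; the robot and the scene stay as the last step left them, time stands still between calls to the robot, and variables do not carry over. Pictures are saved under pics/ and viewed, and the job is handed in when it is done.

Besides the shell and the picture viewer there is one more tool, called after ">>>" in YAML: its name, and indented under it one key for each argument. carry_out: Moves the arm, as the interface text tells. Its arguments: {"type":"object","properties":{"commands":{"type":"array","items":{"type":"object","properties":{"ax":{"type":"number"},"ay":{"type":"number"},"az":{"type":"number"},"dx":{"type":"number"},"dy":{"type":"number"},"dz":{"type":"number"},"claw":{"type":"number"}}}}},"required":["commands"]}

```bash
ls; mkdir -p pics
python3 - <<'E'
from rig import robot
import cv2
for n in("top","side"):
    im=robot.camera(n); cv2.imwrite(f"pics/{n}0.png",im[:,:,::-1])
    c=robot.calibration(n); print(n,c)
    R,_=cv2.Rodrigues(c["rvec"]); print(-R.T@c["tvec"].reshape(3))
print(robot.observe(), robot.tips_ahead)
E
```

```text
pics
top {'mtx': array([[477.94490523,   0.        , 310.93041962],
       [  0.        , 477.94490523, 238.07456385],
       [  0.        ,   0.        ,   1.        ]]), 'rvec': array([ 2.13460273, -2.19681415,  0.0690674 ]), 'tvec': array([0.00919452, 0.49658693, 1.21437677])}
[ 0.38907166 -0.03203817  1.25259365]
side {'mtx': array([[521.47204947,   0.        , 319.69130188],
       [  0.        , 521.47204947, 245.27541582],
       [  0.        ,   0.        ,   1.        ]]), 'rvec': array([ 0.57661322, -2.43950192,  1.51039037]), 'tvec': array([0.4500346 , 0.23022662, 1.2487935 ])}
[-0.01858884  1.11393424  0.75751278]
{'clock': 0.1, 'qpos': array([-1.26470943e+00,  9.17838205e-02,  1.23178400e+00,  3.31926842e-06,
        1.81980112e+00, -5.66777296e-02]), 'joint_velocities': array([-0.00059657, -0.00188861, -0.00104398,  0.00090996,  0.00042068,
       -0.00057429]), 'joint_torque': array([ 4.09886110e-03, -4.60216069e+01, -4.19218791e+01,  5.27436237e-05,
        1.06302073e-02,  1.12073817e-06]), 'tool_pos': array([ 0.21286337, -0.56074275,  0.25525329]), 'tcp_rot': array([-0.58160598,  0.40209771, -0.40110739,  0.58237855]), 'ft_force': array([-0.00538574,  0.07379831, -0.09044679]), 'torque': array([-0.01640319,  0.00879767,  0.02009282]), 'finger_gap': 0.08532471205517335} 0.025
```

View pics/top0.png

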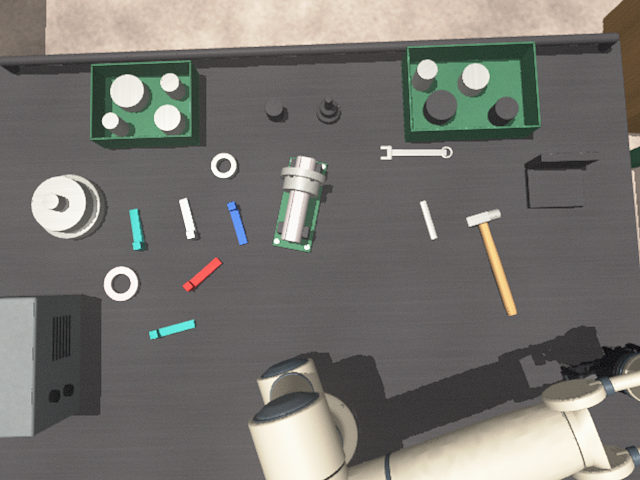

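View pics/side0.png

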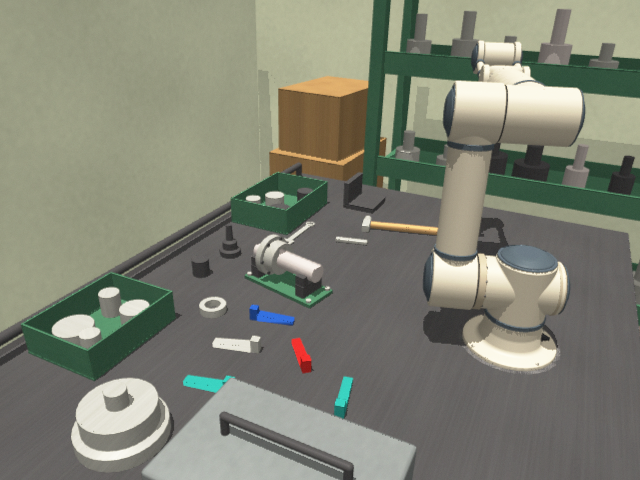

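Run:
```python
import cv2,numpy as np
t=cv2.imread("pics/top0.png");s=cv2.imread("pics/side0.png")
a=cv2.resize(t[140:260,160:340],None,fx=4.4,fy=4.4,interpolation=cv2.INTER_CUBIC)
b=cv2.resize(s[220:370,190:350],None,fx=4,fy=4,interpolation=cv2.INTER_CUBIC)
cv2.imwrite("pics/tz.png",a);cv2.imwrite("pics/sz.png",b)
```

```text
(no output)
```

View pics/tz.png

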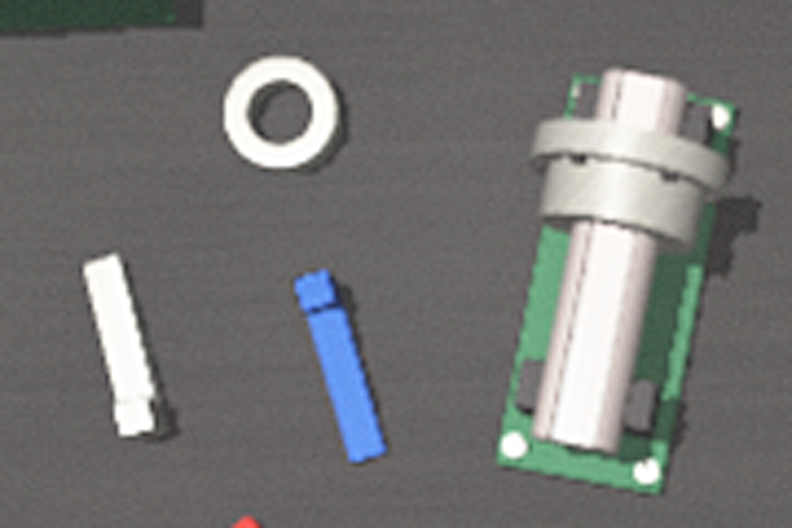

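View pics/sz.png

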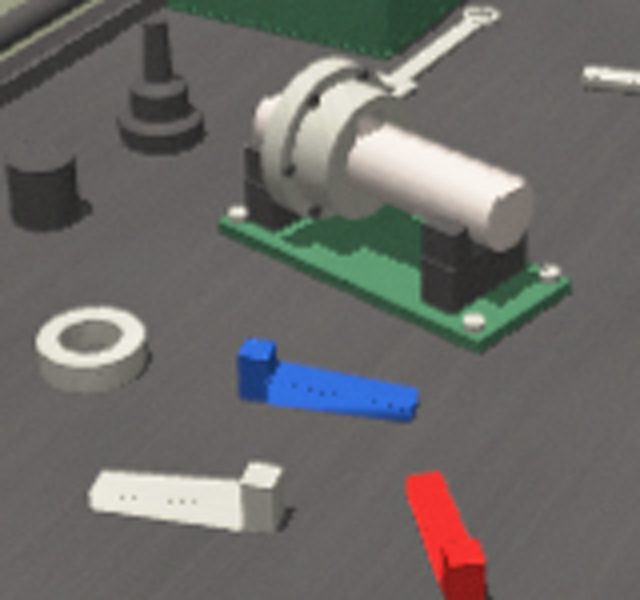

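```bash
cat > h.py <<'E'
import cv2,numpy as np
from scipy.optimize import least_squares,minimize
from scipy.spatial.transform import Rotation as Rot
from rig import robot
C={n:robot.calibration(n) for n in("top","side")}
def proj(n,P):
    c=C[n]; return cv2.projectPoints(np.asarray(P,float).reshape(-1,1,3),c["rvec"],c["tvec"],c["mtx"],None)[0].reshape(-1,2)
def box(x0,x1,y,z0,z1,z1b=None):
    z1b=z1 if z1b is None else z1b
    return np.array([[x,s*y,z] for s in(-1,1) for x,z in((x0,z0),(x0,z1),(x1,z0),(x1,z1b))])*1e-3
KEY=[box(-55,-35,10,0,34),box(-35,55,10,0,19.5,12)]
def cyl(x0,x1,r,zc):
    t=np.linspace(0,2*np.pi,48,endpoint=False)
    return np.array([[x,r*np.cos(a),zc+r*np.sin(a)] for x in(x0,x1) for a in t])*1e-3
PLATE=[box(-120,120,50,0,12)]
SHAFT=[cyl(-105,105,25,78)]
HUB=[cyl(17,67,45,78),cyl(49,67,56,78)]
def place(parts,p,z=0.):
    c,s=np.cos(p[2]),np.sin(p[2]); R=np.array([[c,-s,0],[s,c,0],[0,0,1]])
    return [q@R.T+[p[0],p[1],z] for q in parts]
def render(n,parts,ss=4,sh=(480,640)):
    m=np.zeros((sh[0]*ss,sh[1]*ss),np.uint8)
    for q in parts:
        uv=(proj(n,q)+.5)*ss-.5
        h=cv2.convexHull(np.round(uv*16).astype(np.int32).reshape(-1,1,2))
        cv2.fillConvexPoly(m,h,255,shift=4)
    return cv2.resize(m,(sh[1],sh[0]),interpolation=cv2.INTER_AREA)/255.
def ray(n,u,v,z):
    c=C[n];R,_=cv2.Rodrigues(c["rvec"]);o=-R.T@c["tvec"].reshape(3)
    d=R.T@np.linalg.inv(c["mtx"])@[u,v,1]; return o+d*(z-o[2])/d[2]
E
python3 - <<'E'
from h import *
t=cv2.imread("pics/top0.png");s=cv2.imread("pics/side0.png")
for n,im,r in(("top",t,(slice(190,250),slice(170,205))),("side",s,(slice(330,360),slice(205,270)))):
    g=im[r].astype(int); print(n,[np.percentile(g[...,k],[5,50,95]) for k in range(3)])
k=ray("top",189,220,.01);print(k, ray("top",192,235,.034),ray("top",185,199,.012))
print(ray("top",296,245,.0),ray("top",300,200,.1))
print(ray("side",237,345,.01))
G=lambda u,v:(160+u/4.4,140+v/4.4)
for u,v in((498,463),(660,493),(573,75),(735,103)): print(ray("top",*G(u,v),.012))
E
```

```text
top [array([ 85., 100., 250.]), array([ 85.,  99., 253.]), array([ 87., 102., 252.])]
side [array([ 94.,  99., 220.]), array([ 96., 100., 231.]), array([ 99., 103., 233.])]
[0.55502595 0.31515498 0.01      ] [0.51264128 0.30088444 0.034     ] [0.61097387 0.32492162 0.012     ]
[0.48142744 0.0351708  0.        ] [0.58378675 0.01729321 0.1       ]
[0.5564142  0.31990408 0.01      ]
[0.48170125 0.09408516 0.012     ]
[ 0.46111434 -0.00143362  0.012     ]
[0.71440007 0.04399297 0.012     ]
[ 0.69398324 -0.05286871  0.012     ]
```

```bash
cat > fit.py <<'E'
from h import *
def frac(n,im):
    g=im.astype(float)
    if n=="top": return np.clip((g.min(2)-100)/120,0,1)
    return np.clip((g.min(2)-115)/70,0,1)
def fitkey(ims,p0,which=("top","side"),z=0.):
    F={n:frac(n,ims[n]) for n in which}
    def cost(p):
        c=0
        for n in which:
            uv=proj(n,np.vstack(place(KEY,p0,z))); a=np.floor(uv.min(0)-5).astype(int);b=np.ceil(uv.max(0)+5).astype(int)
            m=render(n,place(KEY,p,z)); c+=((m-F[n])[a[1]:b[1],a[0]:b[0]]**2).sum()
        return c
    r=minimize(lambda q:cost(np.array(p0)+q*[.001,.001,.01]),np.zeros(3),method="Nelder-Mead",options=dict(initial_simplex=np.array([[0,0,0],[4,0,0],[0,4,0],[0,0,6]]),xatol=.02,fatol=.01))
    return np.array(p0)+r.x*[.001,.001,.01],r.fun
if __name__=="__main__":
    ims={n:cv2.imread(f"pics/{n}0.png") for n in("top","side")}
    for w in(("top",),("side",),("top","side")):
        p,f=fitkey(ims,[.5600,.316,.24],w); print(w,p,np.degrees(p[2]),f)
    for n in ims:
        im=ims[n]; 
        m=(render(n,place(KEY,p))>.5).astype(np.uint8)
        big=cv2.resize(im,None,fx=8,fy=8,interpolation=cv2.INTER_CUBIC)
        cs,_=cv2.findContours(cv2.resize(m,None,fx=8,fy=8,interpolation=cv2.INTER_NEAREST),0,1)
        cv2.drawContours(big,cs,-1,(0,0,255),1); x,y,w,h=cv2.boundingRect(cs[0]); cv2.imwrite(f"pics/fk_{n}.png",big[y-30:y+h+30,x-30:x+w+30])
E
python3 fit.py
```

```text
('top',) [0.56114476 0.32039723 0.25257267] 14.471348024317834 31.50745842945021
('side',) [0.56201399 0.31750485 0.25922414] 14.85244919935437 110.23507528501597
('top', 'side') [0.56120343 0.31892585 0.24885406] 14.258287328808073 167.4156050606517
```

Run:
```python
import cv2,numpy as np
a=cv2.imread("pics/fk_top.png");b=cv2.imread("pics/fk_side.png");H=max(a.shape[0],b.shape[0])
f=lambda i:cv2.copyMakeBorder(i,0,H-i.shape[0],0,0,cv2.BORDER_CONSTANT)
o=np.hstack([f(a),f(b)]);print(o.shape);cv2.imwrite("pics/fk.png",o)
```

```text
(404, 672, 3)
```

View pics/fk.png

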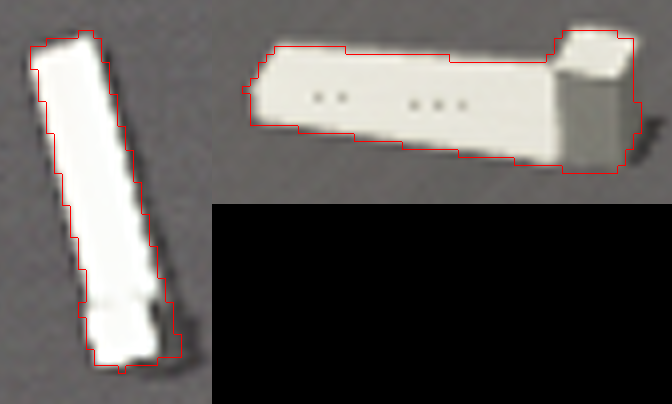

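```bash
cat > fit2.py <<'E'
from h import *
TOPH=np.array([[x,y,34] for x in(-55,-35) for y in(-10,10)])*1e-3
TOPT=np.array([[x,y,z] for x,z in((-35,19.5),(55,12)) for y in(-10,10)])*1e-3
SIDH=np.array([[x,10,z] for x in(-55,-35) for z in(0,34)])*1e-3
SIDT=np.array([[-35,10,0],[-35,10,19.5],[55,10,0],[55,10,12]])*1e-3
ENDH=np.array([[-55,y,z] for y in(-10,10) for z in (0,34)])*1e-3
V={"top":[TOPH,TOPT],"side":[TOPH,TOPT,SIDH,SIDT]}
def frac(n,im):
    g=im.astype(float).min(2)
    return np.clip((g-105)/140,0,1) if n=="top" else np.clip((g-130)/85,0,1)
def fitkey(ims,p0,which,z=0.):
    F={n:frac(n,ims[n]) for n in which}
    def rn(n,p):
        m=render(n,place(V[n],p,z))
        if n=="side": pass
        return m
    def cost(q):
        p=np.array(p0)+q[:3]*[.001,.001,.01]; c=0
        for n in which:
            uv=proj(n,np.vstack(place(KEY,p0,z))); a=np.floor(uv.min(0)-5).astype(int);b=np.ceil(uv.max(0)+5).astype(int)
            c+=((rn(n,p)-F[n])[a[1]:b[1],a[0]:b[0]]**2).sum()
        return c
    r=minimize(cost,np.zeros(3),method="Nelder-Mead",options=dict(initial_simplex=np.array([[0,0,0],[4,0,0],[0,4,0],[0,0,6]]),xatol=.02,fatol=.01))
    return np.array(p0)+r.x*[.001,.001,.01],r.fun
if __name__=="__main__":
    ims={n:cv2.imread(f"pics/{n}0.png") for n in("top","side")}
    outs=[]
    for w in(("top",),("side",),("top","side")):
        p,f=fitkey(ims,[.5600,.318,.25],w); print(w,p,np.degrees(p[2]),f)
    for n in ims:
        im=ims[n]; 
        big=cv2.resize(im,None,fx=8,fy=8,interpolation=cv2.INTER_CUBIC)
        for q in place(V[n],p):
            uv=(proj(n,q)+.5)*8-.5
            cv2.polylines(big,[cv2.convexHull(np.round(uv).astype(np.int32))],True,(0,0,255),1)
        x,y,w,h=cv2.boundingRect(np.vstack([(proj(n,q)+.5)*8 for q in place(KEY,p)]).astype(np.int32)); outs.append(big[y-30:y+h+30,x-30:x+w+30])
    H=max(o.shape[0] for o in outs)
    cv2.imwrite("pics/fk2.png",np.hstack([cv2.copyMakeBorder(i,0,H-i.shape[0],0,0,cv2.BORDER_CONSTANT) for i in outs]))
E
python3 fit2.py
```

```text
('top',) [0.55878734 0.31760465 0.25708972] 14.730155718920178 7.3724982934350205
('side',) [0.56055271 0.3170762  0.24737643] 14.173625619435029 98.36321414840445
('top', 'side') [0.55989751 0.31768151 0.24788524] 14.202777818610315 110.70044139224316
```

View pics/fk2.png

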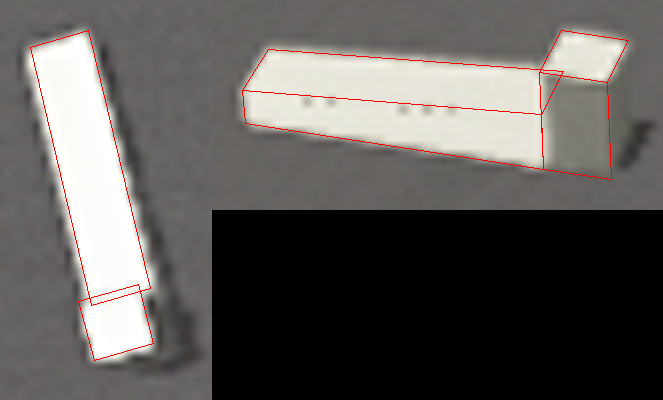

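```bash
cat > fitf.py <<'E'
from h import *
BL=[box(-100,-60,32,12,60),box(60,110,32,12,60)]
def fitf(ims,p0,which):
    F={};W={}
    for n in which:
        g=ims[n].astype(float); gr=g[...,1]-np.maximum(g[...,0],g[...,2])*0.5-g[...,2]*.5; F[n]=g[...,1]-g[...,2]
        occ=render(n,place(SHAFT+HUB+BL,p0))>0; occ=cv2.dilate(occ.astype(np.uint8),np.ones((7,7)))
        W[n]=1-occ.astype(float)
        # white screws: ignore pixels
        W[n][cv2.dilate((g.min(2)>140).astype(np.uint8),np.ones((3,3)))>0]=0
        F[n]=np.clip(F[n]/(25 if n=="side" else 25),0,1)
    def cost(q):
        p=np.array(p0)+q*[.001,.001,.01];c=0
        for n in which:
            uv=proj(n,np.vstack(place(PLATE,p0)));a=np.floor(uv.min(0)-6).astype(int);b=np.ceil(uv.max(0)+6).astype(int)
            c+=(W[n]*(render(n,place(PLATE,p))-F[n])**2)[a[1]:b[1],a[0]:b[0]].sum()
        return c
    r=minimize(cost,np.zeros(3),method="Nelder-Mead",options=dict(initial_simplex=np.array([[0,0,0],[4,0,0],[0,4,0],[0,0,5]]),xatol=.02,fatol=.01))
    return np.array(p0)+r.x*[.001,.001,.01],r.fun
ims={n:cv2.imread(f"pics/{n}0.png") for n in("top","side")}
for w in(("top",),("side",),("top","side")):
    p,f=fitf(ims,[.588,.021,-.212],w); print(w,p,np.degrees(p[2]),f)
outs=[]
for n in ims:
    big=cv2.resize(ims[n],None,fx=5,fy=5,interpolation=cv2.INTER_CUBIC)
    for q in place(PLATE+SHAFT+HUB+[np.array([[-105,y,96] for y in(-11.5,11.5)]+[[17,y,96] for y in(-11.5,11.5)])*1e-3],p):
        cv2.polylines(big,[cv2.convexHull(np.round((proj(n,q)+.5)*5-.5).astype(np.int32))],True,(0,0,255),1)
    x,y,w,h=cv2.boundingRect(np.vstack([(proj(n,q)+.5)*5 for q in place(PLATE+SHAFT+HUB,p)]).astype(np.int32)); outs.append(big[y-20:y+h+20,x-20:x+w+20])
H=max(o.shape[0] for o in outs)
o=np.hstack([cv2.copyMakeBorder(i,0,H-i.shape[0],0,0,cv2.BORDER_CONSTANT) for i in outs]);print(o.shape);cv2.imwrite("pics/ff.png",o)
E
python3 fitf.py
```

```text
('top',) [ 0.589361    0.02238535 -0.22164032] -12.699055148115477 5.057209996155325
('side',) [ 0.59195548  0.01827719 -0.22800338] -13.063631634300757 159.20130657439447
('top', 'side') [ 0.5901101   0.02160805 -0.22224761] -12.733850027793508 204.08664113802382
(525, 801, 3)
```

View pics/ff.png

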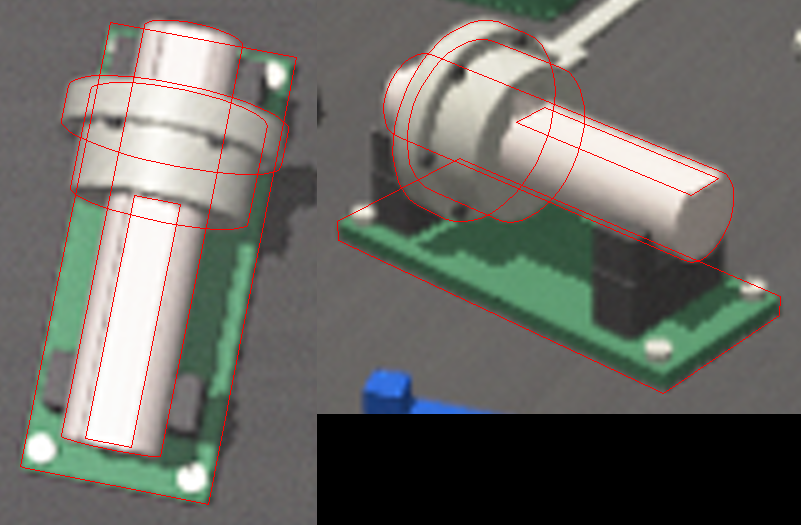

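```bash
cat > mv.py <<'E'
from h import *
KP=np.array([.5592,.3176,np.radians(14.4)]); FP=np.array([.5900,.0217,np.radians(-12.73)])
def Rtool(yaw,flip=1):  # tool y down; tool x along +-(local y of yaw)
    x=flip*np.array([-np.sin(yaw),np.cos(yaw),0]); y=np.array([0,0,-1.]); return Rot.from_matrix(np.column_stack([x,y,np.cross(x,y)]))
def loc(p,x,y,z):
    c,s=np.cos(p[2]),np.sin(p[2]); return np.array([p[0]+c*x-s*y,p[1]+s*x+c*y,z])
def rel(goal,Rg):
    o=robot.observe(); R=Rot.from_quat(o["tcp_rot"]); 
    return np.round(R.inv().apply(goal-o["tool_pos"])*1000,1), np.round(np.degrees((R.inv()*Rg).as_rotvec()),2)
E
python3 - <<'E'
from mv import *
o=robot.observe(); R=Rot.from_quat(o["tcp_rot"]); print(R.as_matrix().round(3))
for f in(1,-1):
    print(f,rel(loc(KP,-10,0,.15)*[1,1,1] if 0 else loc(KP,-.010,0,.15),Rtool(KP[2],f)))
    print(np.degrees(R.as_matrix()[:2,0]))
x=R.as_matrix()[:,0]; print("tool x yaw",np.degrees(np.arctan2(x[1],x[0])))
E
```

```text
[[ 0.355 -0.001  0.935]
 [-0.935  0.002  0.355]
 [-0.002 -1.     0.   ]]
1 (array([-699.2,  106.6,  625.5]), array([-1.5000e-01, -1.7362e+02,  0.0000e+00]))
[ 20.33201375 -53.5668297 ]
-1 (array([-699.2,  106.6,  625.5]), array([-0.  ,  6.38, -0.1 ]))
[ 20.33201375 -53.5668297 ]
tool x yaw -69.21506569710618
```

>>> carry_out:
  commands:
    - {"dx":-0.699,"dy":0.06,"dz":0.6255,"ay":6.4,"claw":1}
    - {"dx":-0.699,"dy":0.06,"dz":0.6255,"ay":6.4,"claw":1}
    - {"dx":-0.699,"dy":0.06,"dz":0.6255,"ay":6.4,"claw":1}
    - {"dx":-0.699,"dy":0.06,"dz":0.6255,"ay":6.4,"claw":1}
    - {"dx":-0.699,"dy":0.06,"dz":0.6255,"ay":6.4,"claw":1}

```text
validation failed for argument at $.co...
```

Run:
```python
from mv import *
print(rel(loc(KP,-.010,0,.14),Rtool(KP[2],-1)))
o=robot.observe();print(o["clock"],o["tool_pos"],o["qpos"])
```

```text
(array([-699.2,  116.6,  625.5]), array([-0.  ,  6.38, -0.1 ]))
0.1 [ 0.21286337 -0.56074275  0.25525329] [-1.26470943e+00  9.17838205e-02  1.23178400e+00  3.31926842e-06
  1.81980112e+00 -5.66777296e-02]
```

>>> carry_out:
  commands:
    - {"ax":0,"ay":1.5,"az":0,"dx":-0.035,"dy":0.003,"dz":0.031,"claw":1}
    - {"ax":0,"ay":3,"az":0,"dx":-0.07,"dy":0.006,"dz":0.062,"claw":1}
    - {"ax":0,"ay":4.5,"az":0,"dx":-0.105,"dy":0.009,"dz":0.093,"claw":1}
    - {"ax":0,"ay":6,"az":0,"dx":-0.14,"dy":0.012,"dz":0.124,"claw":1}
    - {"ax":0,"ay":6.4,"az":0,"dx":-0.175,"dy":0.015,"dz":0.155,"claw":1}

```text
clock: 0.6
tool_pos: [0.2959, -0.3405, 0.2406]
tcp_rot: [-0.558, 0.434, -0.434, 0.559]
ft_force: [1.8, 0.6, 0.9]
finger_gap: 0.085
```

Run:
```python
from mv import *
print(rel(loc(KP,-.010,0,.14),Rtool(KP[2],-1)))
```

```text
(array([-572.5,  101. ,  407.8]), array([ 0.  , -0.09, -0.04]))
```

>>> carry_out:
  commands:
    - {"ax":0,"ay":0,"az":0,"dx":-0.04,"dy":0.003,"dz":0.029,"claw":1}
    - {"ax":0,"ay":0,"az":0,"dx":-0.08,"dy":0.006,"dz":0.058,"claw":1}
    - {"ax":0,"ay":0,"az":0,"dx":-0.12,"dy":0.009,"dz":0.087,"claw":1}
    - {"ax":0,"ay":0,"az":0,"dx":-0.16,"dy":0.012,"dz":0.116,"claw":1}
    - {"ax":0,"ay":0,"az":0,"dx":-0.2,"dy":0.015,"dz":0.145,"claw":1}

```text
clock: 1.1
tool_pos: [0.3866, -0.1106, 0.2259]
tcp_rot: [-0.559, 0.433, -0.434, 0.559]
ft_force: [1.3, 0.2, -0.4]
finger_gap: 0.085
```

>>> carry_out:
  commands:
    - {"ax":0,"ay":0,"az":0,"dx":-0.04,"dy":0.003,"dz":0.029,"claw":1}
    - {"ax":0,"ay":0,"az":0,"dx":-0.08,"dy":0.006,"dz":0.058,"claw":1}
    - {"ax":0,"ay":0,"az":0,"dx":-0.12,"dy":0.009,"dz":0.087,"claw":1}
    - {"ax":0,"ay":0,"az":0,"dx":-0.16,"dy":0.012,"dz":0.116,"claw":1}
    - {"ax":0,"ay":0,"az":0,"dx":-0.2,"dy":0.015,"dz":0.145,"claw":1}

```text
clock: 1.6
tool_pos: [0.4774, 0.1194, 0.2109]
tcp_rot: [0.559, -0.433, 0.433, -0.559]
ft_force: [1.3, -1.4, 0.6]
finger_gap: 0.0856
```

Run:
```python
from mv import *
print(rel(loc(KP,-.010,0,.12),Rtool(KP[2],-1)))
```

```text
(array([-171.7,   90.8,  118.6]), array([0.01, 0.01, 0.01]))
```

>>> carry_out:
  commands:
    - {"ax":0,"ay":0,"az":0,"dx":-0.035,"dy":0.005,"dz":0.024,"claw":1}
    - {"ax":0,"ay":0,"az":0,"dx":-0.07,"dy":0.02,"dz":0.048,"claw":1}
    - {"ax":0,"ay":0,"az":0,"dx":-0.105,"dy":0.04,"dz":0.072,"claw":1}
    - {"ax":0,"ay":0,"az":0,"dx":-0.14,"dy":0.06,"dz":0.096,"claw":1}
    - {"ax":0,"ay":0,"az":0,"dx":-0.1717,"dy":0.08,"dz":0.1186,"claw":1}

```text
clock: 2.1
tool_pos: [0.5495, 0.3149, 0.1297]
tcp_rot: [0.559, -0.433, 0.433, -0.559]
ft_force: [1.0, -0.6, 0.4]
finger_gap: 0.0855
```

>>> carry_out:
  commands:
    - {"ax":0,"ay":0,"az":0,"dx":0,"dy":0.0,"dz":0,"claw":1}

```text
clock: 2.2
tool_pos: [0.5477, 0.316, 0.124]
tcp_rot: [0.562, -0.434, 0.431, -0.557]
ft_force: [-0.8, -0.3, -0.9]
finger_gap: 0.0851
```

Run:
```python
from mv import *
print(rel(loc(KP,-.010,0,.0305),Rtool(KP[2],-1)))
for n in("top","side"):
    im=robot.camera(n)[:,:,::-1]; cv2.imwrite(f"pics/{n}1.png",im)
t=cv2.imread("pics/top1.png")[150:270,110:290];s=cv2.imread("pics/side1.png")[220:400,140:340]
cv2.imwrite("pics/z1.png",np.hstack([cv2.resize(t,(450,300),interpolation=2),cv2.resize(s,(333,300),interpolation=2)]))
```

```text
(array([ 1.2, 93.5,  2.4]), array([0.55, 0.2 , 0.04]))
```

View pics/z1.png

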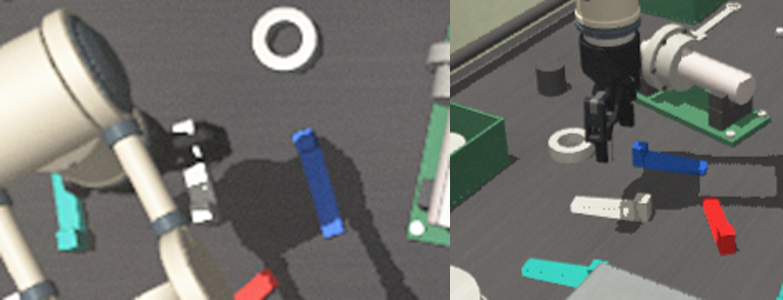

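Run:
```python
from mv import *
print(robot.observe()["tool_pos"],rel(loc(KP,-.010,0,.0305),Rtool(KP[2],-1)))
```

```text
[0.54875044 0.31319148 0.12910414] (array([-1.8, 98.6,  1.6]), array([0.22, 0.06, 0.07]))
```

>>> carry_out:
  commands:
    - {"ax":0,"ay":0,"az":0,"dx":0,"dy":0.015,"dz":0,"claw":1}
    - {"ax":0,"ay":0,"az":0,"dx":0,"dy":0.03,"dz":0,"claw":1}
    - {"ax":0,"ay":0,"az":0,"dx":0,"dy":0.045,"dz":0,"claw":1}
    - {"ax":0,"ay":0,"az":0,"dx":0,"dy":0.06,"dz":0,"claw":1}
    - {"ax":0,"ay":0,"az":0,"dx":0,"dy":0.07,"dz":0,"claw":1}

```text
clock: 2.8
tool_pos: [0.5488, 0.3121, 0.059]
tcp_rot: [0.559, -0.434, 0.433, -0.558]
ft_force: [-0.5, -0.1, -0.7]
finger_gap: 0.0856
```

>>> carry_out:
  commands:
    - {"ax":0,"ay":0,"az":0,"dx":0,"dy":0.0,"dz":0,"claw":1}
    - {"ax":0,"ay":0,"az":0,"dx":0,"dy":0.0,"dz":0,"claw":1}
    - {"ax":0,"ay":0,"az":0,"dx":0,"dy":0.0,"dz":0,"claw":1}
    - {"ax":0,"ay":0,"az":0,"dx":0,"dy":0.0,"dz":0,"claw":1}

```text
clock: 3.2
tool_pos: [0.55, 0.3132, 0.0624]
tcp_rot: [-0.558, 0.433, -0.434, 0.559]
ft_force: [0.6, 0.7, 0.3]
finger_gap: 0.0859
```

Run:
```python
from mv import *
print(robot.observe()["tool_pos"],rel(loc(KP,-.010,0,.0305),Rtool(KP[2],-1)))
im=robot.camera("side")[:,:,::-1]; cv2.imwrite("pics/z2.png",cv2.resize(im[260:400,160:320],None,fx=4,fy=4,interpolation=2))
```

```text
[0.55000279 0.31323718 0.06237624] (array([-1.9, 31.9, -0.1]), array([-0.1 , -0.01, -0.02]))
```

View pics/z2.png

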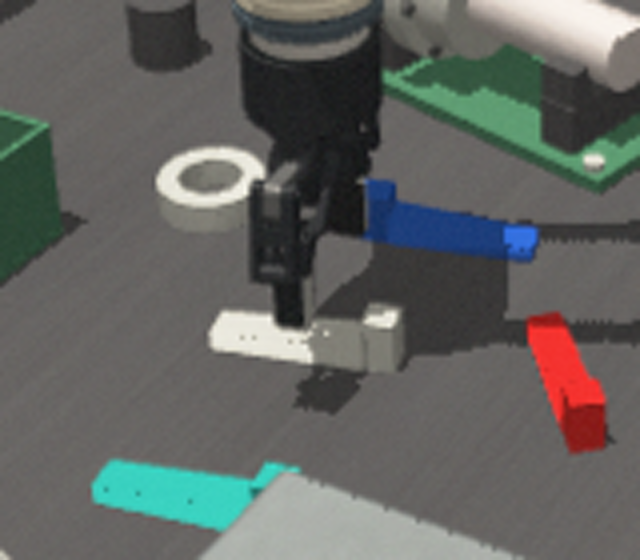

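>>> carry_out:
  commands:
    - {"ax":0,"ay":0,"az":0,"dx":-0.001,"dy":0.01,"dz":0,"claw":1}
    - {"ax":0,"ay":0,"az":0,"dx":-0.0015,"dy":0.02,"dz":0,"claw":1}
    - {"ax":0,"ay":0,"az":0,"dx":-0.0015,"dy":0.0315,"dz":0,"claw":1}
    - {"ax":0,"ay":0,"az":0,"dx":-0.0015,"dy":0.0315,"dz":0,"claw":1}
    - {"ax":0,"ay":0,"az":0,"dx":-0.0015,"dy":0.0315,"dz":0,"claw":1}

```text
clock: 3.75
tool_pos: [0.5486, 0.3141, 0.0287]
tcp_rot: [0.559, -0.434, 0.433, -0.558]
ft_force: [-0.1, -0.5, 0.3]
finger_gap: 0.0854
```

Run:
```python
from mv import *
for i in range(3):
  o=robot.observe();print(o["tool_pos"],o["ft_force"],rel(loc(KP,-.010,0,.0305),Rtool(KP[2],-1)))
```

```text
[0.54861457 0.31414909 0.02868471] [-0.07839557 -0.46212725  0.31321658] (array([-0.7, -1.8,  1.1]), array([ 0.1 , -0.01,  0.02]))
[0.54861457 0.31414909 0.02868471] [-0.07839557 -0.46212725  0.31321658] (array([-0.7, -1.8,  1.1]), array([ 0.1 , -0.01,  0.02]))
[0.54861457 0.31414909 0.02868471] [-0.07839557 -0.46212725  0.31321658] (array([-0.7, -1.8,  1.1]), array([ 0.1 , -0.01,  0.02]))
```

>>> carry_out:
  commands:
    - {"ax":0,"ay":0,"az":0,"dx":0,"dy":-0.0015,"dz":0,"claw":1}
    - {"ax":0,"ay":0,"az":0,"dx":0,"dy":-0.0015,"dz":0,"claw":1}
    - {"ax":0,"ay":0,"az":0,"dx":0,"dy":-0.0015,"dz":0,"claw":0.6}
    - {"ax":0,"ay":0,"az":0,"dx":0,"dy":-0.0015,"dz":0,"claw":0.4}
    - {"ax":0,"ay":0,"az":0,"dx":0,"dy":-0.0015,"dz":0,"claw":0.4}

```text
clock: 4.25
tool_pos: [0.5492, 0.3144, 0.0315]
tcp_rot: [-0.559, 0.433, -0.434, 0.559]
ft_force: [0.7, -0.1, 0.3]
finger_gap: 0.0442
```

Run:
```python
from mv import *
for i in range(2):
  o=robot.observe();print(o["tool_pos"],o["ft_force"],rel(loc(KP,-.010,0,.0305),Rtool(KP[2],-1)))
  im=robot.camera("side")[:,:,::-1]; cv2.imwrite("pics/z3.png",cv2.resize(im[280:380,180:300],None,fx=5,fy=5,interpolation=2))
```

```text
[0.54918346 0.3144402  0.03147163] [ 0.73368633 -0.11672247  0.30222154] (array([-0.6,  1. ,  0.5]), array([-0.02, -0.01, -0.  ]))
[0.54916945 0.31441558 0.03140967] [-0.09845068  0.1089446   0.25198055] (array([-0.6,  0.9,  0.5]), array([-0.01, -0.01, -0.  ]))
```

View pics/z3.png

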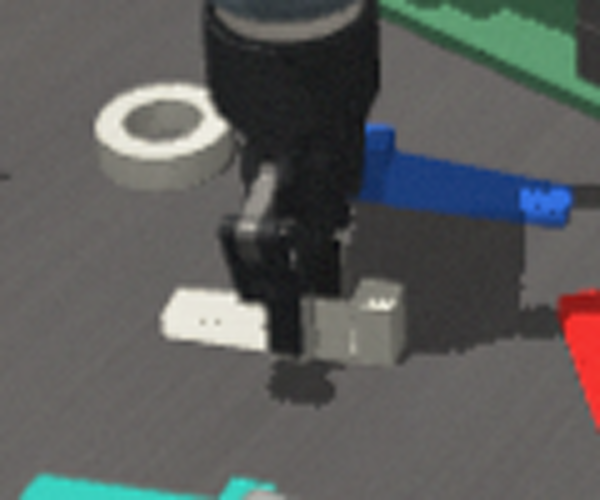

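Run:
```python
from mv import *
for x in(-21,-10,1):
  for y in (22,34):
    q=loc(KP,x*1e-3,y*1e-3,.006); uv=proj("side",[q])[0]; print(x,y,(uv-[180,280])*5)
for e in ((-.055,.01,0),(.055,.01,0),(-.035,.01,.034)):
    print(e,(proj("side",[loc(KP,*e)])[0]-[180,280])*5)
```

```text
-21 22 [311.06177527 363.57183622]
-21 34 [302.28516324 380.13740191]
-10 22 [287.84376663 360.08785092]
-10 34 [278.8718869  376.59621476]
1 22 [264.6974518  356.61462365]
1 34 [255.53155698 373.06606053]
(-0.055, 0.01, 0) [391.69721211 368.52464865]
(0.055, 0.01, 0) [162.92501987 334.30447892]
(-0.035, 0.01, 0.034) [346.77996736 301.81870029]
```

>>> carry_out:
  commands:
    - {"ax":0,"ay":0,"az":0,"dx":-0.0005,"dy":0.0005,"dz":0,"claw":0.2}
    - {"ax":0,"ay":0,"az":0,"dx":-0.0005,"dy":0.0005,"dz":0,"claw":0}
    - {"ax":0,"ay":0,"az":0,"dx":-0.0005,"dy":0.0005,"dz":0,"claw":0}
    - {"ax":0,"ay":0,"az":0,"dx":-0.0005,"dy":0.0005,"dz":0,"claw":0}
    - {"ax":0,"ay":0,"az":0,"dx":-0.0005,"dy":0.0005,"dz":0,"claw":0}

```text
clock: 4.85
tool_pos: [0.5491, 0.315, 0.0311]
tcp_rot: [-0.559, 0.433, -0.434, 0.559]
ft_force: [-0.4, 0.9, 2.9]
finger_gap: 0.0186
```

>>> carry_out:
  commands:
    - {"ax":0,"ay":0,"az":0,"dx":0,"dy":0,"dz":0,"claw":0}
    - {"ax":0,"ay":0,"az":0,"dx":0,"dy":0,"dz":0,"claw":0}
    - {"ax":0,"ay":0,"az":0,"dx":0,"dy":0,"dz":0,"claw":0}
    - {"ax":0,"ay":0,"az":0,"dx":0,"dy":0,"dz":0,"claw":0}

```text
clock: 5.25
tool_pos: [0.5491, 0.315, 0.0311]
tcp_rot: [-0.558, 0.433, -0.434, 0.559]
ft_force: [-0.0, -0.1, 4.8]
finger_gap: 0.0182
```

Run:
```python
from mv import *
o=robot.observe();print(o["tool_pos"],o["ft_force"],o["torque"],o["finger_gap"],rel(loc(KP,-.010,0,.0305),Rtool(KP[2],-1)))
im=robot.camera("side")[:,:,::-1]; cv2.imwrite("pics/z4.png",cv2.resize(im[280:380,180:300],None,fx=5,fy=5,interpolation=2))
```

```text
[0.54914119 0.31502305 0.03112529] [-3.35791903e-03 -5.37700046e-02  4.76871810e+00] [0.05464674 0.05564744 0.0287468 ] 0.018242371781670617 (array([0. , 0.6, 0.4]), array([-0.03, -0.01, -0.01]))
```

View pics/z4.png

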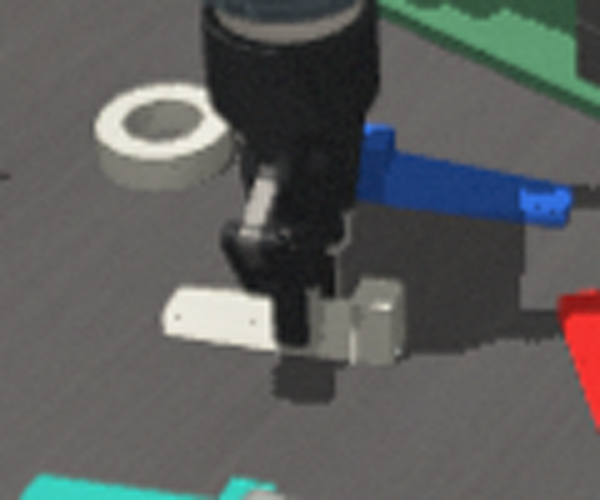

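>>> carry_out:
  commands:
    - {"ax":0,"ay":0,"az":0,"dx":0,"dy":-0.02,"dz":0,"claw":0}
    - {"ax":0,"ay":0,"az":0,"dx":0,"dy":-0.05,"dz":0,"claw":0}
    - {"ax":0,"ay":0,"az":0,"dx":0,"dy":-0.085,"dz":0,"claw":0}
    - {"ax":0,"ay":0,"az":0,"dx":0,"dy":-0.12,"dz":0,"claw":0}
    - {"ax":0,"ay":0,"az":0,"dx":0,"dy":-0.145,"dz":0,"claw":0}

```text
clock: 5.8
tool_pos: [0.5489, 0.3147, 0.1768]
tcp_rot: [0.559, -0.433, 0.433, -0.559]
ft_force: [0.0, -0.3, -1.8]
finger_gap: 0.018
```

>>> carry_out:
  commands:
    - {"ax":0,"ay":0,"az":0,"dx":0,"dy":0,"dz":0,"claw":0}
    - {"ax":0,"ay":0,"az":0,"dx":0,"dy":0,"dz":0,"claw":0}

```text
clock: 6.0
tool_pos: [0.5487, 0.3147, 0.1739]
tcp_rot: [0.559, -0.434, 0.433, -0.558]
ft_force: [0.6, 0.7, -3.2]
finger_gap: 0.0182
```

Run:
```python
from mv import *
o=robot.observe();print(o["tool_pos"],o["ft_force"],o["torque"],o["finger_gap"],rel(loc(FP,-.057,0,.175),Rtool(FP[2],-1)))
im=robot.camera("side")[:,:,::-1]; cv2.imwrite("pics/z5.png",cv2.resize(im[200:330,180:340],None,fx=4.6,fy=4.6,interpolation=2))
```

```text
[0.54870452 0.31466625 0.17394772] [ 0.55255539  0.67040151 -3.19328225] [-0.02996298 -0.00516568 -0.00526713] 0.01816604815723209 (array([268.1,  -0.8, -83.5]), array([ 0.1 , 27.11,  0.05]))
```

View pics/z5.png

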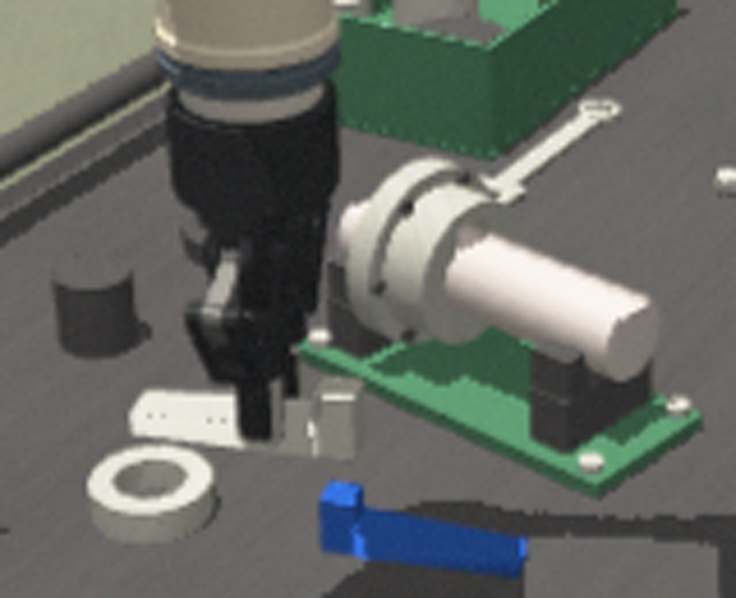

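>>> carry_out:
  commands:
    - {"ax":0,"ay":4,"az":0,"dx":0.03,"dy":-0.003,"dz":-0.009,"claw":0}
    - {"ax":0,"ay":8,"az":0,"dx":0.065,"dy":-0.005,"dz":-0.02,"claw":0}
    - {"ax":0,"ay":12,"az":0,"dx":0.1,"dy":-0.005,"dz":-0.031,"claw":0}
    - {"ax":0,"ay":16,"az":0,"dx":0.135,"dy":-0.005,"dz":-0.042,"claw":0}
    - {"ax":0,"ay":20,"az":0,"dx":0.17,"dy":-0.005,"dz":-0.053,"claw":0}

```text
clock: 6.55
tool_pos: [0.5385, 0.1355, 0.1771]
tcp_rot: [-0.476, 0.525, -0.524, 0.473]
ft_force: [0.4, 0.3, -1.8]
finger_gap: 0.0179
```

Run:
```python
from mv import *
print(rel(loc(FP,-.057,0,.175),Rtool(FP[2],-1)))
```

```text
(array([101.1,   2.3,   6.1]), array([0.29, 6.96, 0.11]))
```

>>> carry_out:
  commands:
    - {"ax":0,"ay":3,"az":0,"dx":0.03,"dy":0,"dz":0.002,"claw":0}
    - {"ax":0,"ay":5,"az":0,"dx":0.06,"dy":0,"dz":0.004,"claw":0}
    - {"ax":0,"ay":7,"az":0,"dx":0.085,"dy":0,"dz":0.006,"claw":0}
    - {"ax":0,"ay":7,"az":0,"dx":0.101,"dy":0,"dz":0.006,"claw":0}
    - {"ax":0,"ay":7,"az":0,"dx":0.101,"dy":0,"dz":0.006,"claw":0}

```text
clock: 7.05
tool_pos: [0.5351, 0.0343, 0.1785]
tcp_rot: [-0.443, 0.553, -0.552, 0.44]
ft_force: [0.2, 0.3, -2.8]
finger_gap: 0.0183
```

>>> carry_out:
  commands:
    - {"ax":0,"ay":0,"az":0,"dx":0,"dy":0,"dz":0,"claw":0}
    - {"ax":0,"ay":0,"az":0,"dx":0,"dy":0,"dz":0,"claw":0}
    - {"ax":0,"ay":0,"az":0,"dx":0,"dy":0,"dz":0,"claw":0}

```text
clock: 7.35
tool_pos: [0.536, 0.037, 0.1805]
tcp_rot: [-0.443, 0.552, -0.551, 0.442]
ft_force: [0.7, 0.1, -3.6]
finger_gap: 0.0181
```

Run:
```python
from mv import *
o=robot.observe();print(o["tool_pos"],o["ft_force"],rel(loc(FP,-.057,0,.175),Rtool(FP[2],-1)))
for n in("top","side"):
    im=robot.camera(n)[:,:,::-1]; cv2.imwrite(f"pics/{n}6.png",im)
t=cv2.imread("pics/top6.png")[140:260,240:360];s=cv2.imread("pics/side6.png")[190:310,230:350]
cv2.imwrite("pics/z6.png",np.hstack([cv2.resize(t,(400,400),interpolation=2),cv2.resize(s,(400,400),interpolation=2)]))
```

```text
[0.53595828 0.03696082 0.18051603] [ 0.71549295  0.08226025 -3.60070577] (array([ 3. ,  5.5, -0.9]), array([ 0.02,  0.21, -0.01]))
```

View pics/z6.png

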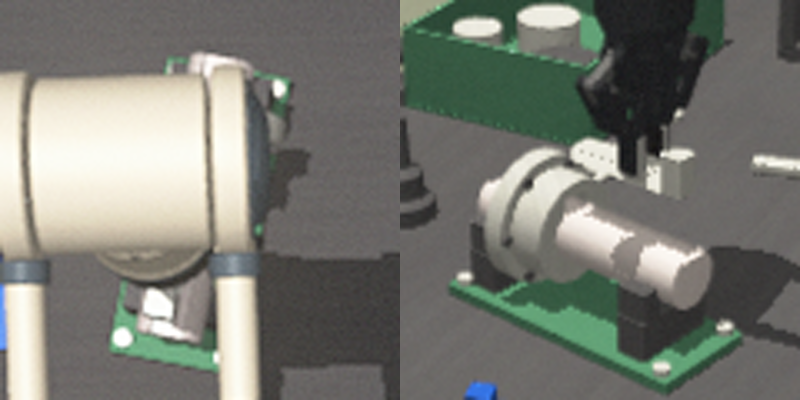

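```bash
cat > ov.py <<'E'
from mv import *
def overlay(tag,models,boxes,out):
    """models: list of (parts,p,z)"""
    outs=[]
    for n in("top","side"):
        x0,y0,w=boxes[n]; im=cv2.imread(f"pics/{n}{tag}.png")[y0:y0+w,x0:x0+w]; k=400/w
        big=cv2.resize(im,(400,400),interpolation=2)
        for parts,p,z in models:
            for q in place(parts,p,z):
                cv2.polylines(big,[cv2.convexHull(np.round((proj(n,q)-[x0,y0]+.5)*k-.5).astype(np.int32))],True,(0,0,255),1)
        outs.append(big)
    cv2.imwrite(out,np.hstack(outs))
def keyfromtool(o,gx=-.010,gz=.0311):
    R=Rot.from_quat(o["tcp_rot"]).as_matrix(); x=-R[:,0]; yaw=np.arctan2(-x[0],x[1]); 
    t=o["tool_pos"]; return [t[0]-gx*np.cos(yaw),t[1]-gx*np.sin(yaw),yaw], t[2]-gz
E
python3 - <<'E'
from ov import *
p,z=keyfromtool(robot.observe());print(p,z)
overlay("6",[(KEY,p,z)],dict(top=(260,180,70),side=(270,210,80)),"pics/z7.png")
E
```

```text
[np.float64(0.5457677068500947), np.float64(0.03458352877453972), np.float64(-0.21875326123074748)] 0.14962681746374304
```

View pics/z7.png

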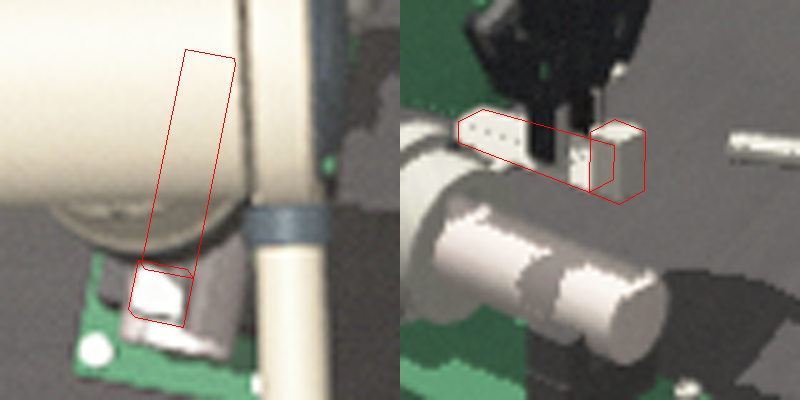

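Run:
```python
from mv import *
o=robot.observe();print(o["tool_pos"],rel(loc(FP,-.057,0,.140),Rtool(FP[2],-1)))
```

```text
[0.53600602 0.03675366 0.18072682] (array([ 2.8, 40.7, -1. ]), array([ 0.  ,  0.2 , -0.01]))
```

>>> carry_out:
  commands:
    - {"ax":0,"ay":0,"az":0,"dx":0.0015,"dy":0.01,"dz":-0.0005,"claw":0}
    - {"ax":0,"ay":0.2,"az":0,"dx":0.0028,"dy":0.02,"dz":-0.001,"claw":0}
    - {"ax":0,"ay":0.2,"az":0,"dx":0.0028,"dy":0.03,"dz":-0.001,"claw":0}
    - {"ax":0,"ay":0.2,"az":0,"dx":0.0028,"dy":0.04,"dz":-0.001,"claw":0}
    - {"ax":0,"ay":0.2,"az":0,"dx":0.0028,"dy":0.04,"dz":-0.001,"claw":0}

```text
clock: 7.95
tool_pos: [0.5333, 0.0334, 0.1381]
tcp_rot: [-0.442, 0.554, -0.552, 0.44]
ft_force: [-1.0, -0.1, -3.7]
finger_gap: 0.0179
```

>>> carry_out:
  commands:
    - {"ax":0,"ay":0,"az":0,"dx":0,"dy":0,"dz":0,"claw":0}
    - {"ax":0,"ay":0,"az":0,"dx":0,"dy":0,"dz":0,"claw":0}
    - {"ax":0,"ay":0,"az":0,"dx":0,"dy":0,"dz":0,"claw":0}

```text
clock: 8.25
tool_pos: [0.5347, 0.0334, 0.1415]
tcp_rot: [0.441, -0.552, 0.553, -0.441]
ft_force: [0.1, -0.3, -3.4]
finger_gap: 0.0182
```

Run:
```python
from ov import *
o=robot.observe();print(o["tool_pos"],o["ft_force"],rel(loc(FP,-.057,0,.127),Rtool(FP[2],-1)))
for n in("top","side"):
    im=robot.camera(n)[:,:,::-1]; cv2.imwrite(f"pics/{n}8.png",im)
p,z=keyfromtool(robot.observe());print(p,z)
overlay("8",[(KEY,p,z)],dict(top=(260,180,70),side=(270,210,80)),"pics/z8.png")
```

```text
[0.53474033 0.03344459 0.14152552] [ 0.14583784 -0.27848507 -3.35387469] (array([-0.7, 14.5, -0.5]), array([-0.07, -0.08, -0.02]))
[np.float64(0.5443918439084353), np.float64(0.031203766305912074), np.float64(-0.22365423076750934)] 0.11027203590036767
```

View pics/z8.png

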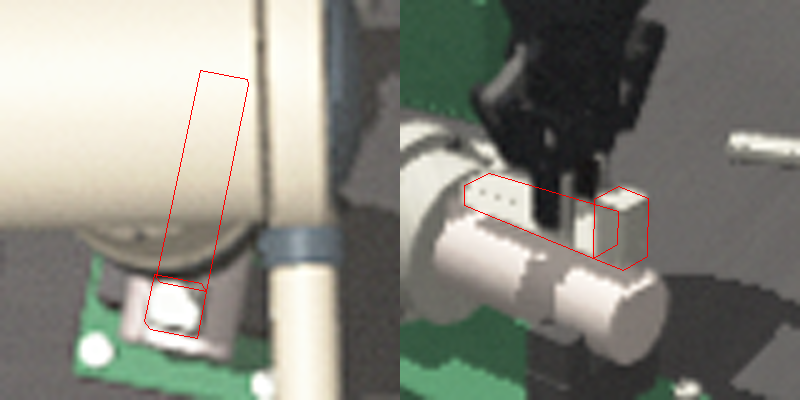

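>>> carry_out:
  commands:
    - {"ax":0,"ay":0,"az":0,"dx":-0.0005,"dy":0.003,"dz":-0.0005,"claw":0}
    - {"ax":0,"ay":0,"az":0,"dx":-0.0005,"dy":0.006,"dz":-0.0005,"claw":0}
    - {"ax":0,"ay":0,"az":0,"dx":-0.0005,"dy":0.009,"dz":-0.0005,"claw":0}
    - {"ax":0,"ay":0,"az":0,"dx":-0.0005,"dy":0.011,"dz":-0.0005,"claw":0}
    - {"ax":0,"ay":0,"az":0,"dx":-0.0005,"dy":0.011,"dz":-0.0005,"claw":0}

```text
clock: 8.85
tool_pos: [0.5337, 0.034, 0.1291]
tcp_rot: [-0.441, 0.553, -0.552, 0.441]
ft_force: [0.4, 0.6, -2.4]
finger_gap: 0.018
```

>>> carry_out:
  commands:
    - {"ax":0,"ay":0,"az":0,"dx":0,"dy":0.001,"dz":0,"claw":0}
    - {"ax":0,"ay":0,"az":0,"dx":0,"dy":0.001,"dz":0,"claw":0}
    - {"ax":0,"ay":0,"az":0,"dx":0,"dy":0.001,"dz":0,"claw":0}

```text
clock: 9.15
tool_pos: [0.5341, 0.034, 0.1289]
tcp_rot: [0.441, -0.553, 0.553, -0.441]
ft_force: [-0.4, 0.5, -2.9]
finger_gap: 0.018
```

>>> carry_out:
  commands:
    - {"ax":0,"ay":0,"az":0,"dx":0,"dy":0.001,"dz":0,"claw":0}
    - {"ax":0,"ay":0,"az":0,"dx":0,"dy":0.001,"dz":0,"claw":0}
    - {"ax":0,"ay":0,"az":0,"dx":0,"dy":0.001,"dz":0,"claw":0}

```text
clock: 9.45
tool_pos: [0.534, 0.034, 0.1278]
tcp_rot: [-0.441, 0.553, -0.553, 0.441]
ft_force: [-0.0, 0.2, -2.5]
finger_gap: 0.0179
```

>>> carry_out:
  commands:
    - {"ax":0,"ay":0,"az":0,"dx":0,"dy":0.0005,"dz":0,"claw":0}
    - {"ax":0,"ay":0,"az":0,"dx":0,"dy":0.001,"dz":0,"claw":0}
    - {"ax":0,"ay":0,"az":0,"dx":0,"dy":0.001,"dz":0,"claw":0}

```text
clock: 9.75
tool_pos: [0.5341, 0.0341, 0.1271]
tcp_rot: [0.441, -0.553, 0.553, -0.441]
ft_force: [-1.4, 0.1, -0.8]
finger_gap: 0.0183
```

Run:
```python
from ov import *
o=robot.observe();print(o["tool_pos"],o["ft_force"],o["torque"],rel(loc(FP,-.057,0,.127),Rtool(FP[2],-1)))
for n in("top","side"):
    im=robot.camera(n)[:,:,::-1]; cv2.imwrite(f"pics/{n}9.png",im)
p,z=keyfromtool(robot.observe());print(p,z)
overlay("9",[(KEY,p,z)],dict(top=(260,180,70),side=(270,210,80)),"pics/z9.png")
```

```text
[0.53406676 0.03405091 0.12708839] [-1.36800135  0.08732677 -0.83786524] [ 0.0122484   0.09174695 -0.02350522] (array([-0.3,  0.1,  0.3]), array([-0.02, -0.08, -0.01]))
[np.float64(0.5437887501747911), np.float64(0.031831118781067654), np.float64(-0.22360306065251342)] 0.09596009100010487
```

View pics/z9.png

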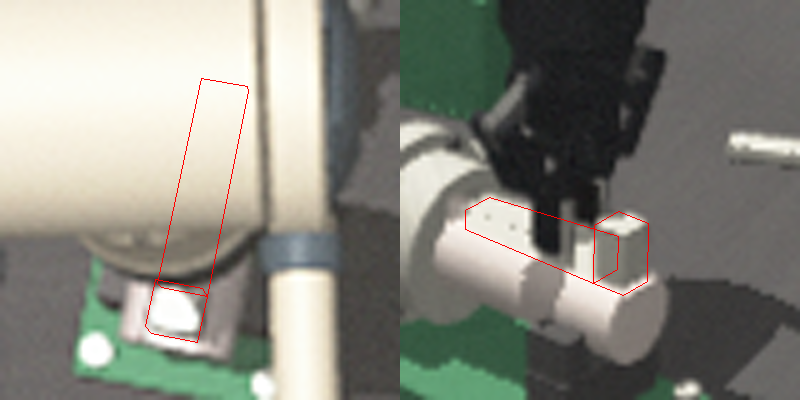

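>>> carry_out:
  commands:
    - {"ax":0,"ay":0,"az":0,"dx":0,"dy":0.0005,"dz":0,"claw":0}
    - {"ax":0,"ay":0,"az":0,"dx":0,"dy":0.0005,"dz":0,"claw":0}
    - {"ax":0,"ay":0,"az":0,"dx":0,"dy":0.0005,"dz":0,"claw":0}

```text
clock: 10.15
tool_pos: [0.5341, 0.034, 0.127]
tcp_rot: [0.441, -0.553, 0.553, -0.441]
ft_force: [-4.7, 0.1, 4.5]
finger_gap: 0.0181
```

>>> carry_out:
  commands:
    - {"ax":0,"ay":0,"az":0,"dx":0,"dy":0,"dz":0,"claw":0.3}
    - {"ax":0,"ay":0,"az":0,"dx":0,"dy":0,"dz":0,"claw":0.5}
    - {"ax":0,"ay":0,"az":0,"dx":0,"dy":0,"dz":0,"claw":0.6}
    - {"ax":0,"ay":0,"az":0,"dx":0,"dy":0,"dz":0,"claw":0.6}

```text
clock: 10.55
tool_pos: [0.534, 0.034, 0.126]
tcp_rot: [-0.441, 0.553, -0.553, 0.441]
ft_force: [-0.4, -0.5, -0.7]
finger_gap: 0.0511
```

Run:
```python
from ov import *
o=robot.observe();print(o["tool_pos"],o["ft_force"])
for n in("top","side"):
    im=robot.camera(n)[:,:,::-1]; cv2.imwrite(f"pics/{n}10.png",im)
overlay("10",[(KEY,[.5438,.0318,FP[2]],.096)],dict(top=(260,180,70),side=(270,210,80)),"pics/z10.png")
```

```text
[0.53404428 0.03400966 0.1260223 ] [-0.36558937 -0.53959812 -0.71409296]
```

View pics/z10.png

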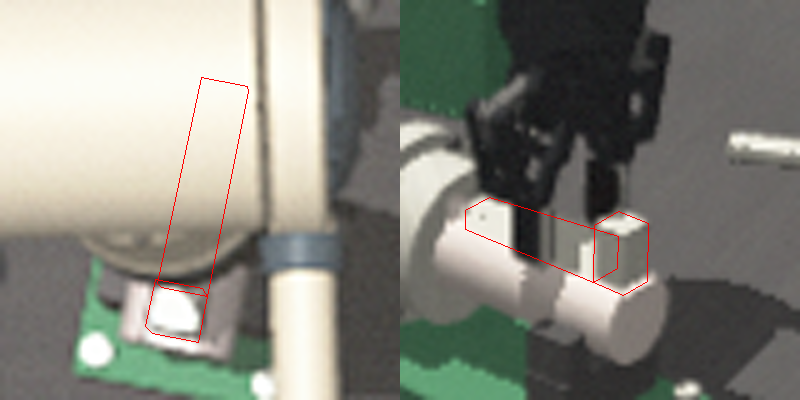

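>>> carry_out:
  commands:
    - {"ax":0,"ay":0,"az":0,"dx":0,"dy":-0.01,"dz":0,"claw":0.6}
    - {"ax":0,"ay":0,"az":0,"dx":0,"dy":-0.03,"dz":0,"claw":0.6}
    - {"ax":0,"ay":0,"az":0,"dx":0,"dy":-0.055,"dz":0,"claw":0.6}
    - {"ax":0,"ay":0,"az":0,"dx":0,"dy":-0.07,"dz":0,"claw":0.6}
    - {"ax":0,"ay":0,"az":0,"dx":0,"dy":-0.07,"dz":0,"claw":0.4}

```text
clock: 11.15
tool_pos: [0.5352, 0.034, 0.1998]
tcp_rot: [0.44, -0.551, 0.554, -0.443]
ft_force: [1.1, 0.8, -0.2]
finger_gap: 0.038
```

Run:
```python
from ov import *
o=robot.observe();print(o["tool_pos"],o["ft_force"],rel(loc(FP,-.135,0,.19),Rtool(FP[2],-1)))
```

```text
[0.53520867 0.03404296 0.19981176] [ 1.13581781  0.81565257 -0.21313228] (array([  0.1,   9.4, -78.9]), array([-0.32, -0.08, -0.07]))
```

>>> carry_out:
  commands:
    - {"ax":0,"ay":0,"az":0,"dx":0,"dy":0,"dz":-0.02,"claw":0.2}
    - {"ax":0,"ay":0,"az":0,"dx":0,"dy":0,"dz":-0.045,"claw":0}
    - {"ax":0,"ay":0,"az":0,"dx":0,"dy":0,"dz":-0.068,"claw":0}
    - {"ax":0,"ay":0,"az":0,"dx":0,"dy":0,"dz":-0.079,"claw":0}
    - {"ax":0,"ay":0,"az":0,"dx":0,"dy":0,"dz":-0.079,"claw":0}

```text
clock: 11.65
tool_pos: [0.4563, 0.0518, 0.1959]
tcp_rot: [0.441, -0.553, 0.553, -0.441]
ft_force: [0.8, -0.3, -0.5]
finger_gap: 0.0004
```

>>> carry_out:
  commands:
    - {"ax":0,"ay":0,"az":0,"dx":0,"dy":0,"dz":0,"claw":0}
    - {"ax":0,"ay":0,"az":0,"dx":0,"dy":0,"dz":0,"claw":0}
    - {"ax":0,"ay":0,"az":0,"dx":0,"dy":0,"dz":0,"claw":0}

```text
clock: 11.95
tool_pos: [0.4575, 0.0514, 0.196]
tcp_rot: [-0.441, 0.553, -0.553, 0.441]
ft_force: [0.8, -0.1, -1.2]
finger_gap: 0.0003
```

Run:
```python
from ov import *
o=robot.observe();print(o["tool_pos"],o["ft_force"],o["finger_gap"],rel(loc(FP,-.135,0,.131),Rtool(FP[2],-1)))
for n in("top","side"):
    im=robot.camera(n)[:,:,::-1]; cv2.imwrite(f"pics/{n}11.png",im)
overlay("11",[(KEY,[.5438,.0318,FP[2]],.096)],dict(top=(260,160,100),side=(250,180,110)),"pics/z11.png")
```

```text
[0.45749938 0.0513714  0.19599568] [ 0.82604044 -0.10393549 -1.20387034] 0.0002529156471390717 (array([-0.3, 65. ,  0.8]), array([ 0.02, -0.1 ,  0.01]))
```

View pics/z11.png

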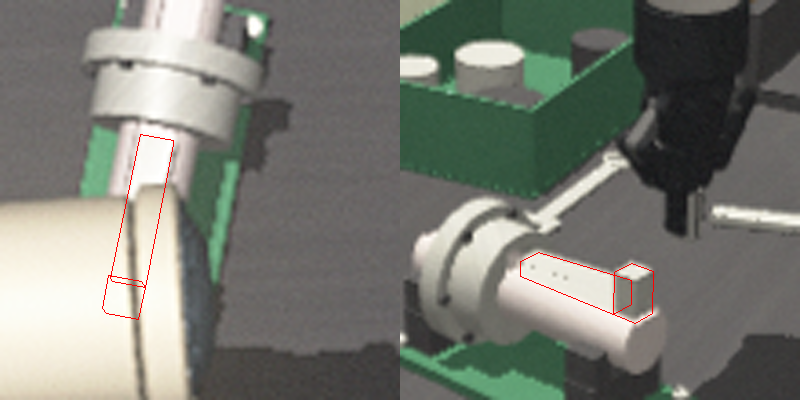

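>>> carry_out:
  commands:
    - {"ax":0,"ay":0,"az":0,"dx":0,"dy":0.015,"dz":0,"claw":0}
    - {"ax":0,"ay":0,"az":0,"dx":0,"dy":0.035,"dz":0,"claw":0}
    - {"ax":0,"ay":0,"az":0,"dx":0,"dy":0.055,"dz":0,"claw":0}
    - {"ax":0,"ay":0,"az":0,"dx":0,"dy":0.064,"dz":0,"claw":0}
    - {"ax":0,"ay":0,"az":0,"dx":0,"dy":0.064,"dz":0,"claw":0}

```text
clock: 12.55
tool_pos: [0.4559, 0.0515, 0.13]
tcp_rot: [-0.442, 0.553, -0.552, 0.44]
ft_force: [-0.4, 0.2, -0.3]
finger_gap: -0.0001
```

>>> carry_out:
  commands:
    - {"ax":0,"ay":0,"az":0,"dx":0,"dy":0,"dz":0,"claw":0}
    - {"ax":0,"ay":0,"az":0,"dx":0,"dy":0,"dz":0,"claw":0}
    - {"ax":0,"ay":0,"az":0,"dx":0,"dy":0,"dz":0,"claw":0}

```text
clock: 12.85
tool_pos: [0.4575, 0.0516, 0.1334]
tcp_rot: [0.441, -0.552, 0.553, -0.442]
ft_force: [0.3, 0.2, -0.5]
finger_gap: -0.0
```

Run:
```python
from ov import *
o=robot.observe();print(o["tool_pos"],o["ft_force"],o["finger_gap"],rel(loc(FP,-.118,0,.130),Rtool(FP[2],-1)))
```

```text
[0.45750331 0.05157466 0.13339535] [ 0.3046256   0.19258729 -0.50766127] -6.030101804968106e-06 (array([-0.1,  3.4, 17.8]), array([-0.1 , -0.08, -0.03]))
```

>>> carry_out:
  commands:
    - {"ax":0,"ay":0,"az":0,"dx":0,"dy":0.001,"dz":0.005,"claw":0}
    - {"ax":0,"ay":0,"az":0,"dx":0,"dy":0.0025,"dz":0.01,"claw":0}
    - {"ax":0,"ay":0,"az":0,"dx":0,"dy":0.0025,"dz":0.014,"claw":0}
    - {"ax":0,"ay":0,"az":0,"dx":0,"dy":0.0025,"dz":0.017,"claw":0}
    - {"ax":0,"ay":0,"az":0,"dx":0,"dy":0.0025,"dz":0.019,"claw":0}

```text
clock: 13.35
tool_pos: [0.4758, 0.0472, 0.1296]
tcp_rot: [-0.441, 0.553, -0.553, 0.441]
ft_force: [0.2, 0.8, -0.3]
finger_gap: 0.0
```

>>> carry_out:
  commands:
    - {"ax":0,"ay":0,"az":0,"dx":0,"dy":0,"dz":0.002,"claw":0}
    - {"ax":0,"ay":0,"az":0,"dx":0,"dy":0,"dz":0.004,"claw":0}
    - {"ax":0,"ay":0,"az":0,"dx":0,"dy":0,"dz":0.006,"claw":0}
    - {"ax":0,"ay":0,"az":0,"dx":0,"dy":0,"dz":0.008,"claw":0}
    - {"ax":0,"ay":0,"az":0,"dx":0,"dy":0,"dz":0.01,"claw":0}

```text
clock: 13.85
tool_pos: [0.4852, 0.0452, 0.1298]
tcp_rot: [-0.441, 0.553, -0.552, 0.441]
ft_force: [-1.9, -0.1, 0.6]
finger_gap: 0.0001
```

Run:
```python
from ov import *
o=robot.observe();print(o["tool_pos"],o["ft_force"],o["finger_gap"],rel(loc(FP,-.055,0,.130),Rtool(FP[2],-1)))
im=robot.camera("side")[:,:,::-1]; cv2.imwrite("pics/z12.png",cv2.resize(im[180:310,240:370],None,fx=4.5,fy=4.5,interpolation=2))
```

```text
[0.48520585 0.04518877 0.12975655] [-1.87330454 -0.11937676  0.63805615] 7.871412955320563e-05 (array([-0.2, -0.3, 52.4]), array([ 0.03, -0.07, -0.  ]))
```

View pics/z12.png

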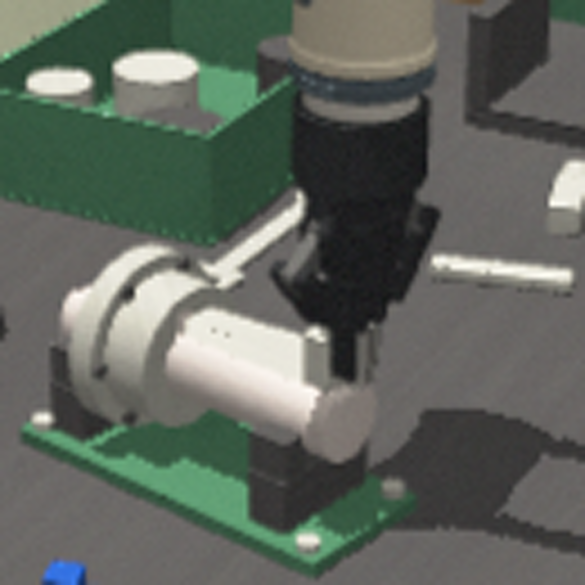

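>>> carry_out:
  commands:
    - {"ax":0,"ay":0,"az":0,"dx":0,"dy":0,"dz":0.002,"claw":0}
    - {"ax":0,"ay":0,"az":0,"dx":0,"dy":0,"dz":0.004,"claw":0}
    - {"ax":0,"ay":0,"az":0,"dx":0,"dy":0,"dz":0.006,"claw":0}
    - {"ax":0,"ay":0,"az":0,"dx":0,"dy":0,"dz":0.008,"claw":0}
    - {"ax":0,"ay":0,"az":0,"dx":0,"dy":0,"dz":0.01,"claw":0}

```text
clock: 14.4
tool_pos: [0.4952, 0.0429, 0.1298]
tcp_rot: [-0.441, 0.553, -0.553, 0.441]
ft_force: [-2.6, 0.0, 0.8]
finger_gap: -0.0001
```

>>> carry_out:
  commands:
    - {"ax":0,"ay":0,"az":0,"dx":0,"dy":0,"dz":0.002,"claw":0}
    - {"ax":0,"ay":0,"az":0,"dx":0,"dy":0,"dz":0.004,"claw":0}
    - {"ax":0,"ay":0,"az":0,"dx":0,"dy":0,"dz":0.006,"claw":0}
    - {"ax":0,"ay":0,"az":0,"dx":0,"dy":0,"dz":0.008,"claw":0}
    - {"ax":0,"ay":0,"az":0,"dx":0,"dy":0,"dz":0.01,"claw":0}

```text
clock: 14.9
tool_pos: [0.5049, 0.0406, 0.1298]
tcp_rot: [-0.441, 0.553, -0.553, 0.441]
ft_force: [-2.1, 0.6, 0.7]
finger_gap: 0.0003
```

Run:
```python
from ov import *
o=robot.observe();print(o["tool_pos"],o["ft_force"],o["finger_gap"],rel(loc(FP,-.055,0,.130),Rtool(FP[2],-1)))
im=robot.camera("side")[:,:,::-1]; cv2.imwrite("pics/z13.png",cv2.resize(im[180:310,240:370],None,fx=4.5,fy=4.5,interpolation=2))
```

```text
[0.504929   0.04064349 0.12976811] [-2.13639738  0.59008495  0.66783674] 0.00028367486269518654 (array([-0.3, -0.2, 32.2]), array([ 0.  , -0.08, -0.  ]))
```

View pics/z13.png

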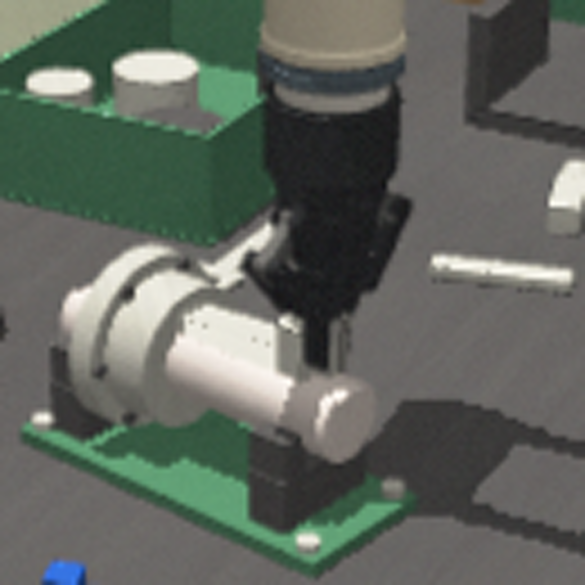

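>>> carry_out:
  commands:
    - {"ax":0,"ay":0,"az":0,"dx":0,"dy":0,"dz":0.002,"claw":0}
    - {"ax":0,"ay":0,"az":0,"dx":0,"dy":0,"dz":0.004,"claw":0}
    - {"ax":0,"ay":0,"az":0,"dx":0,"dy":0,"dz":0.006,"claw":0}
    - {"ax":0,"ay":0,"az":0,"dx":0,"dy":0,"dz":0.008,"claw":0}
    - {"ax":0,"ay":0,"az":0,"dx":0,"dy":0,"dz":0.01,"claw":0}

```text
clock: 15.45
tool_pos: [0.5147, 0.0385, 0.1298]
tcp_rot: [-0.441, 0.553, -0.553, 0.441]
ft_force: [-1.4, 0.7, 0.4]
finger_gap: -0.0
```

>>> carry_out:
  commands:
    - {"ax":0,"ay":0,"az":0,"dx":0,"dy":0,"dz":0.002,"claw":0}
    - {"ax":0,"ay":0,"az":0,"dx":0,"dy":0,"dz":0.004,"claw":0}
    - {"ax":0,"ay":0,"az":0,"dx":0,"dy":0,"dz":0.006,"claw":0}
    - {"ax":0,"ay":0,"az":0,"dx":0,"dy":0,"dz":0.008,"claw":0}
    - {"ax":0,"ay":0,"az":0,"dx":0,"dy":0,"dz":0.01,"claw":0}

```text
clock: 15.95
tool_pos: [0.5244, 0.0362, 0.1298]
tcp_rot: [0.441, -0.553, 0.553, -0.441]
ft_force: [-3.4, 0.1, 0.1]
finger_gap: -0.0002
```

Run:
```python
from ov import *
o=robot.observe();print(o["tool_pos"],o["ft_force"],o["finger_gap"],rel(loc(FP,-.055,0,.130),Rtool(FP[2],-1)))
for n in("top","side"):
    im=robot.camera(n)[:,:,::-1]; cv2.imwrite(f"pics/{n}14.png",im)
x=-.055-.0122+.055+.011
overlay("14",[(KEY,[*loc(FP,x,0,0)[:2],FP[2]],.096)],dict(top=(260,160,100),side=(250,190,90)),"pics/z14.png")
```

```text
[0.52443569 0.0362096  0.12976595] [-3.44610084  0.07547105  0.0600783 ] -0.00017834962408532062 (array([-0.3, -0.2, 12.1]), array([-0.  , -0.08,  0.  ]))
```

View pics/z14.png

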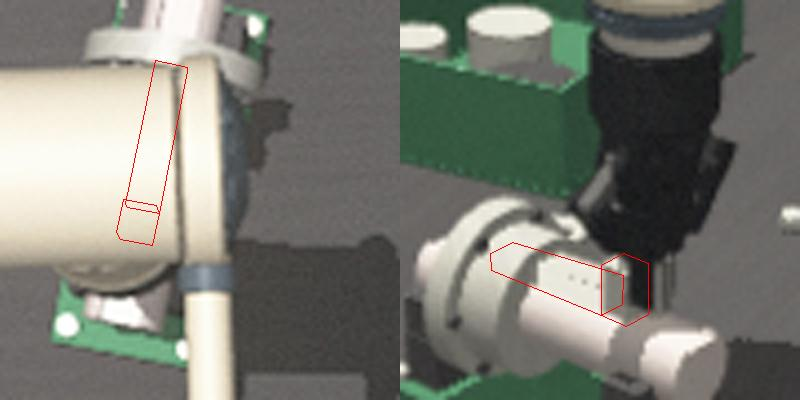

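>>> carry_out:
  commands:
    - {"ax":0,"ay":0,"az":0,"dx":0,"dy":0,"dz":0.001,"claw":0}
    - {"ax":0,"ay":0,"az":0,"dx":0,"dy":0,"dz":0.002,"claw":0}
    - {"ax":0,"ay":0,"az":0,"dx":0,"dy":0,"dz":0.003,"claw":0}
    - {"ax":0,"ay":0,"az":0,"dx":0,"dy":0,"dz":0.004,"claw":0}

```text
clock: 16.45
tool_pos: [0.5282, 0.0354, 0.1298]
tcp_rot: [-0.441, 0.553, -0.553, 0.441]
ft_force: [-1.0, -0.3, 0.6]
finger_gap: 0.0001
```

>>> carry_out:
  commands:
    - {"ax":0,"ay":0,"az":0,"dx":0,"dy":0,"dz":0.0005,"claw":0}
    - {"ax":0,"ay":0,"az":0,"dx":0,"dy":0,"dz":0.001,"claw":0}

```text
clock: 16.65
tool_pos: [0.5292, 0.0352, 0.1298]
tcp_rot: [-0.441, 0.553, -0.553, 0.441]
ft_force: [-1.9, 0.0, 1.1]
finger_gap: -0.0003
```

>>> carry_out:
  commands:
    - {"ax":0,"ay":0,"az":0,"dx":0,"dy":0,"dz":0.0005,"claw":0}
    - {"ax":0,"ay":0,"az":0,"dx":0,"dy":0,"dz":0.001,"claw":0}

```text
clock: 16.85
tool_pos: [0.5301, 0.0349, 0.1298]
tcp_rot: [-0.441, 0.553, -0.553, 0.441]
ft_force: [-1.9, 0.4, 0.6]
finger_gap: -0.0002
```

>>> carry_out:
  commands:
    - {"ax":0,"ay":0,"az":0,"dx":0,"dy":0,"dz":0.0005,"claw":0}
    - {"ax":0,"ay":0,"az":0,"dx":0,"dy":0,"dz":0.001,"claw":0}

```text
clock: 17.05
tool_pos: [0.5311, 0.0347, 0.1298]
tcp_rot: [0.441, -0.553, 0.553, -0.441]
ft_force: [-2.3, 0.7, 0.5]
finger_gap: -0.0001
```

>>> carry_out:
  commands:
    - {"ax":0,"ay":0,"az":0,"dx":0,"dy":0,"dz":0.0005,"claw":0}
    - {"ax":0,"ay":0,"az":0,"dx":0,"dy":0,"dz":0.001,"claw":0}

```text
clock: 17.25
tool_pos: [0.5321, 0.0345, 0.1298]
tcp_rot: [0.441, -0.553, 0.553, -0.441]
ft_force: [-1.4, 0.6, 0.6]
finger_gap: -0.0001
```

>>> carry_out:
  commands:
    - {"ax":0,"ay":0,"az":0,"dx":0,"dy":0,"dz":0.0005,"claw":0}
    - {"ax":0,"ay":0,"az":0,"dx":0,"dy":0,"dz":0.001,"claw":0}

```text
clock: 17.45
tool_pos: [0.5331, 0.0343, 0.1298]
tcp_rot: [0.441, -0.553, 0.553, -0.441]
ft_force: [-2.9, 0.7, -0.1]
finger_gap: 0.0
```

>>> carry_out:
  commands:
    - {"ax":0,"ay":0,"az":0,"dx":0,"dy":0,"dz":0.0005,"claw":0}
    - {"ax":0,"ay":0,"az":0,"dx":0,"dy":0,"dz":0.001,"claw":0}

```text
clock: 17.65
tool_pos: [0.5341, 0.034, 0.1298]
tcp_rot: [-0.441, 0.553, -0.553, 0.441]
ft_force: [-2.5, 0.2, 1.3]
finger_gap: -0.0003
```

>>> carry_out:
  commands:
    - {"ax":0,"ay":0,"az":0,"dx":0,"dy":0,"dz":0.0005,"claw":0}
    - {"ax":0,"ay":0,"az":0,"dx":0,"dy":0,"dz":0.001,"claw":0}

```text
clock: 17.85
tool_pos: [0.535, 0.0338, 0.1298]
tcp_rot: [-0.441, 0.553, -0.553, 0.441]
ft_force: [-1.5, 0.0, 0.7]
finger_gap: -0.0001
```

>>> carry_out:
  commands:
    - {"ax":0,"ay":0,"az":0,"dx":0,"dy":0,"dz":0.0005,"claw":0}
    - {"ax":0,"ay":0,"az":0,"dx":0,"dy":0,"dz":0.001,"claw":0}

```text
clock: 18.05
tool_pos: [0.536, 0.0336, 0.1298]
tcp_rot: [-0.441, 0.553, -0.553, 0.441]
ft_force: [-1.7, 1.0, 0.6]
finger_gap: -0.0
```

>>> carry_out:
  commands:
    - {"ax":0,"ay":0,"az":0,"dx":0,"dy":0,"dz":0.0005,"claw":0}
    - {"ax":0,"ay":0,"az":0,"dx":0,"dy":0,"dz":0.001,"claw":0}

```text
clock: 18.25
tool_pos: [0.537, 0.0334, 0.1298]
tcp_rot: [-0.441, 0.553, -0.553, 0.441]
ft_force: [-2.5, 0.6, 0.1]
finger_gap: -0.0002
```

>>> carry_out:
  commands:
    - {"ax":0,"ay":0,"az":0,"dx":0,"dy":0,"dz":0.0005,"claw":0}
    - {"ax":0,"ay":0,"az":0,"dx":0,"dy":0,"dz":0.001,"claw":0}

```text
clock: 18.45
tool_pos: [0.5379, 0.0331, 0.1298]
tcp_rot: [0.441, -0.553, 0.553, -0.441]
ft_force: [-1.9, 0.4, 1.6]
finger_gap: 0.0001
```

>>> carry_out:
  commands:
    - {"ax":0,"ay":0,"az":0,"dx":0,"dy":0,"dz":0.0005,"claw":0}
    - {"ax":0,"ay":0,"az":0,"dx":0,"dy":0,"dz":0.001,"claw":0}

```text
clock: 18.65
tool_pos: [0.5389, 0.0329, 0.1298]
tcp_rot: [0.441, -0.553, 0.553, -0.441]
ft_force: [-1.8, 0.2, 1.6]
finger_gap: 0.0002
```

>>> carry_out:
  commands:
    - {"ax":0,"ay":0,"az":0,"dx":0,"dy":0,"dz":0.0005,"claw":0}
    - {"ax":0,"ay":0,"az":0,"dx":0,"dy":0,"dz":0.001,"claw":0}

```text
clock: 18.85
tool_pos: [0.5399, 0.0327, 0.1298]
tcp_rot: [0.441, -0.553, 0.553, -0.441]
ft_force: [-2.1, -0.1, 2.1]
finger_gap: -0.0
```

>>> carry_out:
  commands:
    - {"ax":0,"ay":0,"az":0,"dx":0,"dy":0,"dz":0.0005,"claw":0}
    - {"ax":0,"ay":0,"az":0,"dx":0,"dy":0,"dz":0.001,"claw":0}

```text
clock: 19.05
tool_pos: [0.5409, 0.0325, 0.1298]
tcp_rot: [0.441, -0.553, 0.553, -0.441]
ft_force: [-2.5, 0.1, 2.2]
finger_gap: -0.0004
```

Run:
```python
from ov import *
o=robot.observe();print(o["tool_pos"],o["ft_force"],o["finger_gap"],rel(loc(FP,-.055,0,.130),Rtool(FP[2],-1)))
for n in("side",):
    im=robot.camera(n)[:,:,::-1]; cv2.imwrite(f"pics/{n}14.png",im)
x=-rel(loc(FP,0,0,.130),Rtool(FP[2],-1))[0][2]*1e-3+.055+.020
print(x)
overlay("14",[(KEY,[*loc(FP,x,0,0)[:2],FP[2]],.096)],dict(top=(260,160,100),side=(250,190,90)),"pics/z14.png")
```

```text
[0.54087963 0.03246256 0.12977497] [-2.54926159  0.11880042  2.21984839] -0.0003903491514654364 (array([-0.3, -0.2, -4.7]), array([ 0.  , -0.09,  0.  ]))
0.0248
```

View pics/z14.png

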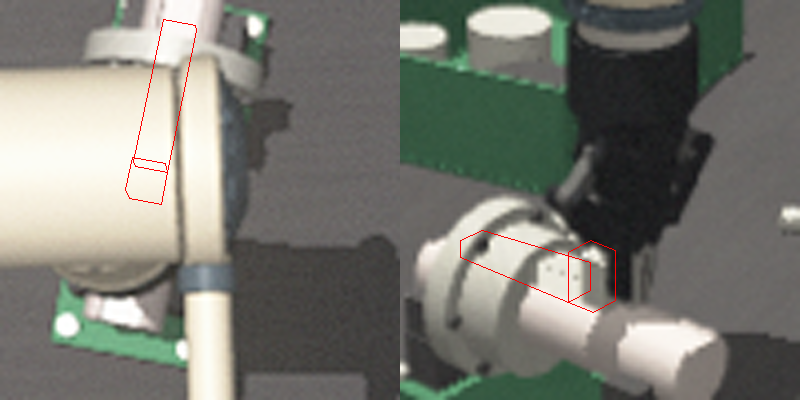

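>>> carry_out:
  commands:
    - {"ax":0,"ay":0,"az":0,"dx":0,"dy":0,"dz":0.0005,"claw":0}
    - {"ax":0,"ay":0,"az":0,"dx":0,"dy":0,"dz":0.001,"claw":0}

```text
clock: 19.3
tool_pos: [0.5418, 0.0323, 0.1298]
tcp_rot: [-0.441, 0.553, -0.553, 0.441]
ft_force: [-2.9, 0.7, 1.6]
finger_gap: 0.0
```

>>> carry_out:
  commands:
    - {"ax":0,"ay":0,"az":0,"dx":0,"dy":0,"dz":0.0005,"claw":0}
    - {"ax":0,"ay":0,"az":0,"dx":0,"dy":0,"dz":0.001,"claw":0}

```text
clock: 19.5
tool_pos: [0.5428, 0.032, 0.1298]
tcp_rot: [0.441, -0.553, 0.553, -0.441]
ft_force: [-2.6, 0.5, 1.2]
finger_gap: 0.0001
```

>>> carry_out:
  commands:
    - {"ax":0,"ay":0,"az":0,"dx":0,"dy":0,"dz":0.0005,"claw":0}
    - {"ax":0,"ay":0,"az":0,"dx":0,"dy":0,"dz":0.001,"claw":0}

```text
clock: 19.7
tool_pos: [0.5434, 0.0319, 0.1298]
tcp_rot: [-0.441, 0.553, -0.552, 0.441]
ft_force: [-6.3, 1.1, 3.2]
finger_gap: 0.0001
```

>>> carry_out:
  commands:
    - {"ax":0,"ay":0,"az":0,"dx":0,"dy":0,"dz":0.0005,"claw":0}
    - {"ax":0,"ay":0,"az":0,"dx":0,"dy":0,"dz":0.001,"claw":0}

```text
clock: 19.9
tool_pos: [0.5435, 0.0319, 0.1298]
tcp_rot: [-0.442, 0.554, -0.552, 0.44]
ft_force: [-9.3, 2.1, 5.4]
finger_gap: -0.0001
```

>>> carry_out:
  commands:
    - {"ax":0,"ay":0,"az":0,"dx":0,"dy":0,"dz":0.0005,"claw":0}
    - {"ax":0,"ay":0,"az":0,"dx":0,"dy":0,"dz":0.001,"claw":0}

```text
clock: 20.1
tool_pos: [0.5436, 0.0319, 0.1298]
tcp_rot: [-0.443, 0.554, -0.551, 0.44]
ft_force: [-14.8, 3.6, 6.5]
finger_gap: 0.0002
```

Run:
```python
from ov import *
o=robot.observe();print(o["tool_pos"],o["ft_force"],o["torque"],rel(loc(FP,0,0,.130),Rtool(FP[2],-1)))
```

```text
[0.54358826 0.03188055 0.12981635] [-14.80120194   3.61093185   6.49624812] [ 0.42409378  2.20410688 -0.00618806] (array([-0.3, -0.5, 47.5]), array([ 0.33, -0.06,  0.02]))
```

>>> carry_out:
  commands:
    - {"ax":0,"ay":0,"az":0,"dx":0,"dy":0,"dz":0.0005,"claw":0}
    - {"ax":0,"ay":0,"az":0,"dx":0,"dy":0,"dz":0.001,"claw":0}
    - {"ax":0,"ay":0,"az":0,"dx":0,"dy":0,"dz":0.001,"claw":0}

```text
clock: 20.4
tool_pos: [0.5437, 0.0319, 0.1298]
tcp_rot: [-0.443, 0.555, -0.55, 0.439]
ft_force: [-18.8, 2.5, 8.7]
finger_gap: -0.0002
```

>>> carry_out:
  commands:
    - {"ax":0,"ay":0,"az":0,"dx":0,"dy":0,"dz":0.0004,"claw":0}
    - {"ax":0,"ay":0,"az":0,"dx":0,"dy":0,"dz":0.0007,"claw":0}
    - {"ax":0,"ay":0,"az":0,"dx":0,"dy":0,"dz":0.0007,"claw":0}

```text
clock: 20.7
tool_pos: [0.5438, 0.0319, 0.1299]
tcp_rot: [-0.444, 0.555, -0.55, 0.439]
ft_force: [-20.4, 3.5, 9.9]
finger_gap: -0.0
```

>>> carry_out:
  commands:
    - {"ax":0,"ay":0,"az":0,"dx":0,"dy":0,"dz":0.0,"claw":0}
    - {"ax":0,"ay":0,"az":0,"dx":0,"dy":0,"dz":0,"claw":0}

```text
clock: 20.9
tool_pos: [0.5437, 0.0319, 0.1298]
tcp_rot: [-0.444, 0.555, -0.55, 0.439]
ft_force: [-21.1, 3.5, 10.0]
finger_gap: 0.0003
```

>>> carry_out:
  commands:
    - {"ax":0,"ay":0,"az":0,"dx":0,"dy":0,"dz":0.0003,"claw":0}
    - {"ax":0,"ay":0,"az":0,"dx":0,"dy":0,"dz":0.0005,"claw":0}
    - {"ax":0,"ay":0,"az":0,"dx":0,"dy":0,"dz":0.0005,"claw":0}

```text
clock: 21.2
tool_pos: [0.5438, 0.0319, 0.1299]
tcp_rot: [-0.444, 0.555, -0.55, 0.439]
ft_force: [-23.5, 3.3, 12.1]
finger_gap: 0.0001
```

Run:
```python
from ov import *
o=robot.observe();print(o["tool_pos"],o["ft_force"])
im=robot.camera("side")[:,:,::-1]; cv2.imwrite("pics/z15.png",cv2.resize(im[190:290,260:360],None,fx=5.5,fy=5.5,interpolation=2))
```

```text
[0.54378506 0.0319044  0.129859  ] [-23.51966989   3.26060987  12.07917774]
```

View pics/z15.png

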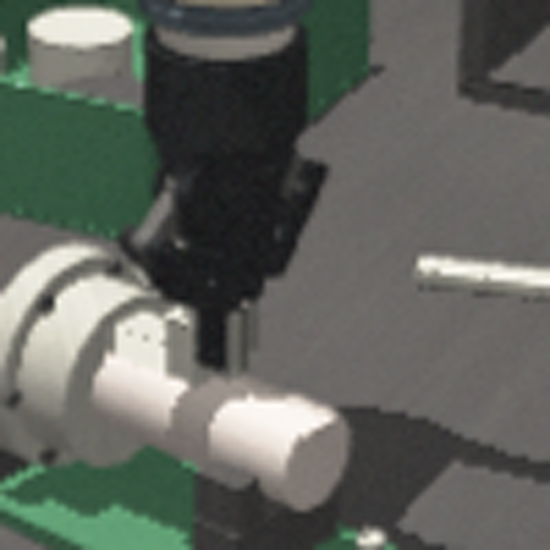

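>>> carry_out:
  commands:
    - {"ax":0,"ay":0,"az":0,"dx":0,"dy":0,"dz":-0.002,"claw":0}
    - {"ax":0,"ay":0,"az":0,"dx":0,"dy":0,"dz":-0.005,"claw":0}
    - {"ax":0,"ay":0,"az":0,"dx":0,"dy":0,"dz":-0.015,"claw":0}
    - {"ax":0,"ay":0,"az":0,"dx":0,"dy":0,"dz":-0.03,"claw":0}
    - {"ax":0,"ay":0,"az":0,"dx":0,"dy":0,"dz":-0.05,"claw":0}

```text
clock: 21.75
tool_pos: [0.4988, 0.0419, 0.1295]
tcp_rot: [0.441, -0.553, 0.553, -0.441]
ft_force: [0.2, 0.1, -1.0]
finger_gap: 0.0001
```

>>> carry_out:
  commands:
    - {"ax":0,"ay":0,"az":0,"dx":0,"dy":-0.01,"dz":-0.03,"claw":0}
    - {"ax":0,"ay":0,"az":0,"dx":0,"dy":-0.03,"dz":-0.05,"claw":0}
    - {"ax":0,"ay":0,"az":0,"dx":0,"dy":-0.05,"dz":-0.05,"claw":0}
    - {"ax":0,"ay":0,"az":0,"dx":-0.03,"dy":-0.08,"dz":-0.05,"claw":0}
    - {"ax":0,"ay":0,"az":0,"dx":-0.06,"dy":-0.1,"dz":-0.05,"claw":0}

```text
clock: 22.25
tool_pos: [0.4639, 0.1118, 0.2321]
tcp_rot: [0.439, -0.552, 0.554, -0.442]
ft_force: [0.1, -0.2, -0.2]
finger_gap: 0.0003
```

Run:
```python
from ov import *
o=robot.observe();print(o["clock"],o["tool_pos"],o["ft_force"])
for n in("top","side"):
    im=robot.camera(n)[:,:,::-1]; cv2.imwrite(f"pics/{n}16.png",im)
overlay("16",[(KEY,[*loc(FP,.0275,0,0)[:2],FP[2]],.096)],dict(top=(260,160,100),side=(250,190,90)),"pics/z16.png")
```

```text
22.25 [0.46388993 0.1118219  0.23211038] [ 0.08930275 -0.15862838 -0.18373835]
```

View pics/z16.png

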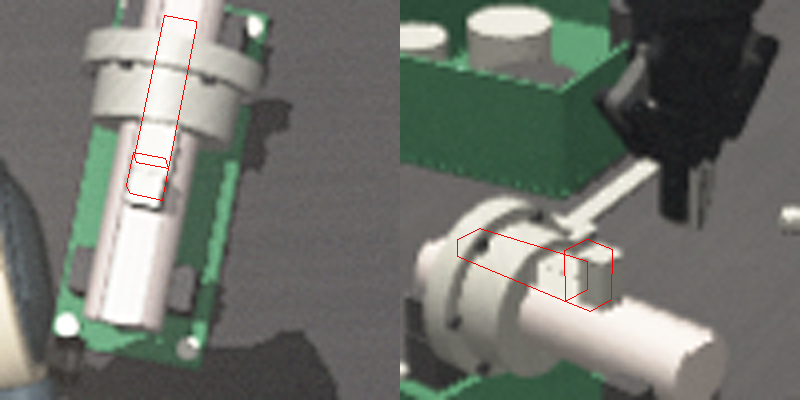

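Run:
```python
from ov import *
for n in("top","side"):
    im=robot.camera(n)[:,:,::-1]; cv2.imwrite(f"pics/{n}17.png",im)
b=dict(top=(280,185,35),side=(275,230,40))
def raw():
    return np.hstack([cv2.resize(cv2.imread(f"pics/{n}17.png")[y:y+w,x:x+w],(400,400),interpolation=2) for n,(x,y,w) in b.items()])
overlay("17",[(KEY,[*loc(FP,.0235,0,0)[:2],FP[2]],.096)],b,"pics/z17.png")
cv2.imwrite("pics/z17.png",np.vstack([raw()[:300],cv2.imread("pics/z17.png")[:300]]))
```

```text
(no output)
```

View pics/z17.png

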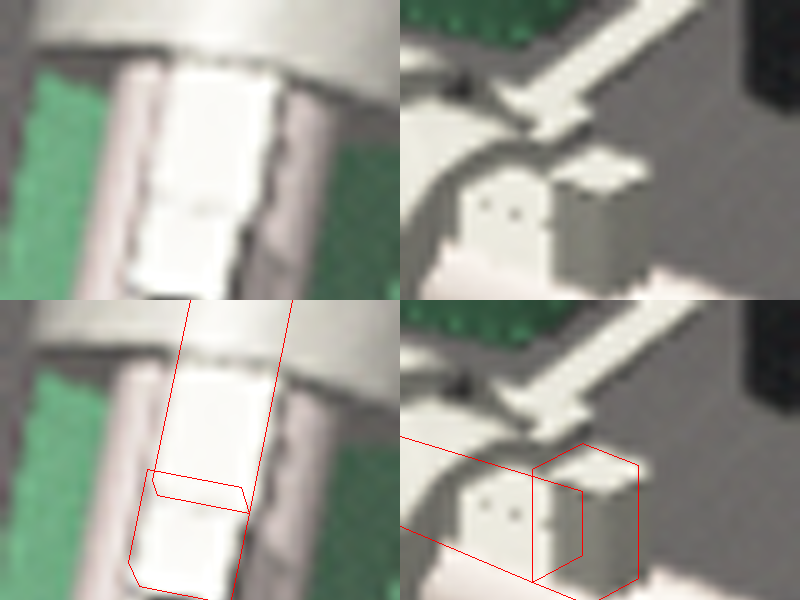

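View pics/top17.png

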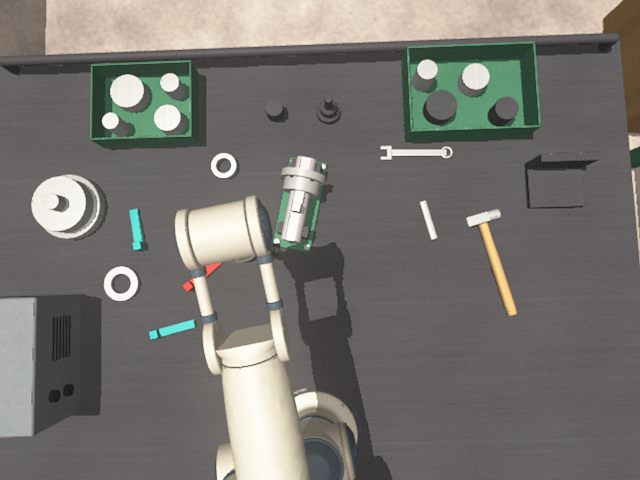

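Run:
```python
from fit2 import *
from mv import FP,loc
# 1-D fit along shaft of the key's dark/bright boundary: compare side frames
from rig import robot
im=robot.camera("side")[:,:,::-1]; g=im.astype(float).min(2)
print(np.round(g[250,283:304])); print(np.round(g[253,283:304])); print(robot.observe()["clock"],robot.observe()["ft_force"])
```

```text
[183. 218. 222. 211. 221. 223. 224. 150. 119. 117. 120. 121. 115. 105.
 104. 104. 103. 102. 106. 106. 105.]
[224. 223. 223. 223. 224. 222. 223. 151. 121. 118. 118. 120. 114. 103.
 101. 102.  99. 105. 102. 102. 103.]
22.5 [-0.08394337  0.37981817 -0.3041648 ]
```

```bash
python3 -c "
from rig import robot
print(robot.sign_off())"
```

```text
the job is handed in; nothing more can be done
None
```

The gib key is wedged in the coupling hub and was holding by itself when I handed the job in, at about 22.5 s.

- **Placing:** I laid it in the keyseat with its thin end towards the hub. It touched down at about z 96 mm, the floor height you gave. I let go, then pushed its head with the closed fingers.
- **Pushing:** It slid at 1 to 3 N, then bound. I took the push up in small steps to about 24 N along the shaft. Including an upward part of 12 N, the total was about 27 N, so it stayed under 35 N.
- **Last checks:** The side camera shows the edge of the head at about column 290 under the push, after backing off and just before hand-in, so it did not spring back. The tool was clear with no force on it. In the overview picture the bystanders I could see lie where they were; the arm hid part of the area by the red and blue keys.
- **Where checks disagreed:** The cameras and the finger position give 58 to 66 mm of key inside the hub, mainly because the exact finger width and the side camera's calibration are uncertain. The whole range lies within your 53 to 79 mm. I judged tightness by force, not depth, and did not push again after backing off.

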